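Swap the battery packs on the storeroom charging dock

ROBOT

A 6-joint arm with a two-finger parallel gripper is mounted at the origin on the work surface. World frame = base frame: x ahead of the robot, y to its left, z up, the work surface at z = 0. Lengths are in m, angles in rad, forces in N, time in s.
With the tool pointing down it reaches from about 0.3 to 0.85 m from the base axis. Payload 4.2 kg.
Tool frame: the origin (TCP) lies on the mounting face of the last link; the fingertips stand 191 mm ahead of it and the grasp point (between the pads) lies 172 mm ahead of it; z points along the fingers, y is the line along which they close (so a half turn about z gives the same grasp; the last joint's range is limited). The gripper opens to 91 mm and grips with 3 to 60 N. Pads are 32 mm wide; open, the fingers measure 118 mm over their backs; the gripper's body (76 mm by 178 mm) begins 60 mm behind the grasp point.
Start: joints at [1.166, 0.32, 1.565, -0, 1.257, -0.02], TCP at [0.216, 0.533, 0.405] pointing down, gripper open.
Joint ranges: [-3.11, 3.11], [-0.84, 2.01], [0.21, 2.61], [-1.34, 4.49], [0.05, 2.63], [-2.56, 2.56]. Speed limits (rad/s): [2.57, 2.57, 3.14, 3.14, 3.14, 3.14].

INTERFACE

Orientations are given as a unit quaternion [x, y, z, w].
In Python, from cell import r, vision, workorder, spotter gives the robot as it stands.
- The arm moves only by the tool drive_tool, never from a script. Its argument "series" is a list that holds one entry, the list of rows, each a list of 7 numbers: the opening, from -1 (shut) to 1 (fully open), then the shift along the world's x, y, z in mm, then the turn, a rotation vector about the world's x, y, z in rad. A call has exactly 5 rows; each row shifts and turns the commanded pose from where the row before left it; what a row does not reach is not made up. A row lasts 1/12 s, in which the tool goes at most 41.7 mm and 7.16 degrees, less where a joint would pass 70% of its speed; a pose out of reach is approached as far as the arm can. A call with a gripper value outside its range is refused whole. The fingers move at their own pace and stop on an object; "newtons" is the grip in N (left out, the last holds). Time passes only in rows, so rows that do not move let the fingers close, or fill a call up. It gives the time, the measured TCP pose, the force, the opening and the grip force at its end, in the units of the state.
- r.observe(): the state, without advancing time (a new reading comes with each control period).
- vision.snapshot(name): name is "scene" or "top" or "wrist"; returns a dict with "img" (480x640x3 uint8, red, green, blue), "fx", "fy", "cx", "cy" (pixels), "R" (3x3) and "t" (3): a world point X has camera coordinates R X + t. Camera axes: x right, y down, z forward; pixel columns grow to the right and rows downward; lengths in m; the calibration is good to about 2 mm. The wrist camera is an equidistant fisheye: a pixel r from the principal point sees the ray r / f radians off the axis. A picture is of the moment at which its call begins. There is no depth.
- workorder.hand_in(): hands the job in; it is judged then, once.
Trained networks look in a picture, given as the dict that the camera call returned (one of the last four; its "shot" number tells which), for a name from the list of things; names that differ only in an ending like _2 or _b are one class to them, and where a whole thing is asked for, a point or a joint stands for the part that bears it (a point fixed in the world has none). Each returns a list of dicts, best first, with "p" (0 to 1); they miss things now and then, are a little off and sometimes report something else, mostly with a low value. They report only what shows in the picture. A call takes as long as a camera call.
- spotter.masks_of(picture, query): "region" (480x640 bool, what is visible of it) and "box" ([left, top, width, height] in pixels, round what is visible of it).
The state is a dict: "t": time; "joint_positions": joint angles; "qvel": joint speeds; "tau": joint torques, N m; "position": TCP position; "tcp_rot": TCP orientation; "force": force on the tool from outside, world axes, zero at the start; "torque": the same for the moment, N m; "finger_gap": finger opening in m; "grip_force": force on a finger pad.
Only numpy, scipy, OpenCV 4.12 (cv2) and the standard library are available. Lean on these libraries where they do the work, as an engineer would, in place of code of your own. Each camera call takes 0.05 s, during which the arm holds its last target. There are 200 camera calls.

TASK

Change over the battery packs on the charging dock: slide every charged pack (green cap) out of its lane and stand it upright on the floor of the blue crate, and slide every flat pack (red cap) nose first along a free lane, under the orange lips, fully home against the stop. When all are in place, push the yellow start slide all the way back, let it spring out again, and leave the tape roll, tape measure, shackle and mug where they are.

Things in the scene. Friction and masses are not known exactly. Their poses are not given: they have to be found in the camera images.
- dock: charging dock fixed on the bench: grey base plate 12 mm thick, x -145 to 120, y -155 to 155 mm, whose bare front is the loading apron; three lanes along its x (away from the robot, into the dock), at y = 100, 0, -100 mm, between black ribs with orange lips; black rear housing 58 mm tall. Origin at bench height under the middle of a home pack in the middle lane
- lane0_stop (a point): left (+y) lane: foot of its stop face, on top of the base plate, on the lane's centreline: a home pack's origin belongs here; axes as the dock's. Each lane runs from its mouth 70 mm before the stop (pointed lead-ins reach to 94 mm before it). With its nose 100 mm before the stop a pack stands on the apron, clear of the lead-ins
- lane1_stop (a point): middle lane: the same point. Each lane is a channel 71 mm wide and 13 mm high between the base plate and the underside of the orange lips (6 mm thick, top 19 mm above this point); between the lips is a 52 mm wide slot, too narrow for a pack's foot to pass from above
- lane2_stop (a point): right (-y) lane: the same point
- start_slide (a joint): travel of the dock's yellow start slide in m: 0 sprung out towards the robot (rest), 0.030 pushed fully back along the dock's +x; the spring takes about 3 N at the start and 10 N at the end, and brings it back when let go
- start_tab (a point): point to push on the yellow tab, left of the lanes: on its face towards the robot, on its centreline, 15 mm below its top; the upright tab is 34 mm wide (y), 8 mm thick (x), 58 mm tall; the black track it slides on has its top 45 mm below this point and reaches 14 mm in front of the tab
- full0: charged battery pack, green cap; starts home in a lane of the dock; may be absent. Black body 80 x 46 x 50 mm (x, y, z) on a grey foot plate 80 x 66 x 10 mm. Origin at its nose point: middle of the lower edge of the nose end (with copper contacts; white bar across the cap there); x points out of the nose, the pack's centre is 40 mm behind. About 0.45 kg
- full1: charged battery pack, green cap; starts home in a lane of the dock; may be absent. Black body 80 x 46 x 50 mm (x, y, z) on a grey foot plate 80 x 66 x 10 mm. Origin at its nose point: middle of the lower edge of the nose end (with copper contacts; white bar across the cap there); x points out of the nose, the pack's centre is 40 mm behind. About 0.45 kg
- full2: charged battery pack, green cap; starts home in a lane of the dock; may be absent. Black body 80 x 46 x 50 mm (x, y, z) on a grey foot plate 80 x 66 x 10 mm. Origin at its nose point: middle of the lower edge of the nose end (with copper contacts; white bar across the cap there); x points out of the nose, the pack's centre is 40 mm behind. About 0.45 kg
- flat0: flat battery pack, red cap; starts on the bench; may be absent. Black body 80 x 46 x 50 mm (x, y, z) on a grey foot plate 80 x 66 x 10 mm. Origin at its nose point: middle of the lower edge of the nose end (with copper contacts; white bar across the cap there); x points out of the nose, the pack's centre is 40 mm behind. About 0.45 kg
- flat1: flat battery pack, red cap; starts on the bench; may be absent. Black body 80 x 46 x 50 mm (x, y, z) on a grey foot plate 80 x 66 x 10 mm. Origin at its nose point: middle of the lower edge of the nose end (with copper contacts; white bar across the cap there); x points out of the nose, the pack's centre is 40 mm behind. About 0.45 kg
- flat2: flat battery pack, red cap; starts on the bench; may be absent. Black body 80 x 46 x 50 mm (x, y, z) on a grey foot plate 80 x 66 x 10 mm. Origin at its nose point: middle of the lower edge of the nose end (with copper contacts; white bar across the cap there); x points out of the nose, the pack's centre is 40 mm behind. About 0.45 kg
- crate_in (a point): centre of the inner floor of the blue open crate: outside 240 x 160 x 40 mm tall (x, y, z), walls and floor 5 mm thick; axes along the crate's sides; fixed to the bench
- tape_roll: bystander: brown ring of tape lying flat, 70 mm across, 25 mm tall; origin under its centre
- tape_measure: bystander: yellow tape measure standing on edge, 70 x 36 x 60 mm tall; origin under its centre
- shackle: bystander: steel bow shackle lying flat, about 70 x 76 mm, 14 mm tall; origin near its middle, on the bench
- mug: bystander: white mug, 80 mm across, 90 mm tall; origin under its centre

How it is judged:
By the outcome, as a careful person would: the job done as asked, in the order asked, and still so for the second after the job is handed in, with the robot touching nothing.
Of full0, full1, full2 only 2 to 2 are there at a start; the rules pass over those that are not, and their reading is None.
Of flat0, flat1, flat2 only 2 to 3 are there at a start; the rules pass over those that are not, and their reading is None.
At some moment in a run one of flat0, flat1, flat2 may be knocked a few centimetres aside while the robot is not near it.
Once in a run the grip may slacken for a moment while it holds something.
It also fails if it takes over 210 s, if anything falls off the work surface, if the arm or the gripper's body presses on something with over 40 N, if the wrist force passes 120 N, or if a joint passes its speed limit or range.

## Working session

There is one attempt and no reset: what is moved stays moved. The work goes in short steps, Python scripts to look and compute and a tool call to move; the robot and the scene stay as the last step left them, time stands still between calls to the robot, and variables do not carry over. Pictures are saved under pics/ and viewed, at most 14 in all, crops included, and the job is handed in when it is done.

Besides the shell and the picture viewer there is one more tool, called as a command line: name --argument value ..., lists and objects as JSON in quotes. drive_tool: Moves the arm, as the interface text tells. Its arguments: {"type":"object","properties":{"series":{"type":"array"},"newtons":{"type":"number"}},"required":["series"]}

```bash
ls; mkdir -p pics; python3 - <<'E'
from cell import r, vision, workorder, spotter
import cv2,numpy as np
o=r.observe(); print(o)
for n in("scene","top"):
    s=vision.snapshot(n); cv2.imwrite(f"pics/{n}0.png",s["img"][:,:,::-1]); print(n,s["fx"],s["cx"],s["cy"],s["R"],s["t"])
E
```

```text
pics
{'t': 0.0, 'joint_positions': array([ 1.16598456e+00,  3.20317409e-01,  1.56566957e+00,  1.23087860e-05,
        1.25737810e+00, -2.00294459e-02]), 'qvel': array([-1.15763474e-03,  4.63150121e-04,  1.20326566e-03,  4.97471057e-04,
        8.87402928e-04, -9.19952226e-05]), 'tau': array([-3.37412994e-04, -4.12457013e+01, -2.31975013e+01,  7.27580767e-02,
        4.56264953e-02, -1.32652704e-04]), 'position': array([0.21578191, 0.53280597, 0.40390899]), 'tcp_rot': array([ 1.91208277e-01,  9.81549087e-01, -8.65061031e-04, -1.92558937e-04]), 'force': array([0.46603588, 0.28752994, 0.21887903]), 'torque': array([-0.00994874,  0.0733162 ,  0.02397362]), 'grip_force': 0.0, 'finger_gap': 0.09128666414505399}
scene 501.9245081615533 319.092305891632 246.86219482382225 [[ 0.32545105  0.94548404 -0.01189726]
 [ 0.64774029 -0.2320938  -0.72564798]
 [-0.68884986  0.22845656 -0.68796328]] [-0.13950698 -0.27148687  1.4691627 ]
top 452.8444554209363 318.53461707097074 236.65538215671612 [[-0.00309314 -0.99999107 -0.00287826]
 [-0.98438978  0.00355137 -0.17596634]
 [ 0.17597499  0.00228904 -0.98439198]] [-0.00770177  0.51983696  0.86999245]
```

View pics/scene0.png

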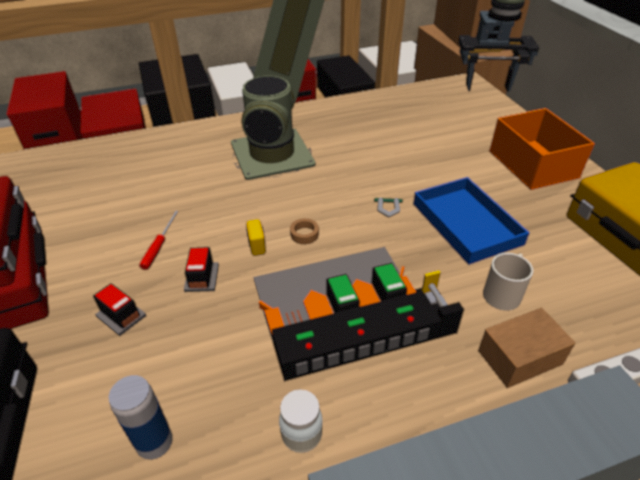

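View pics/top0.png

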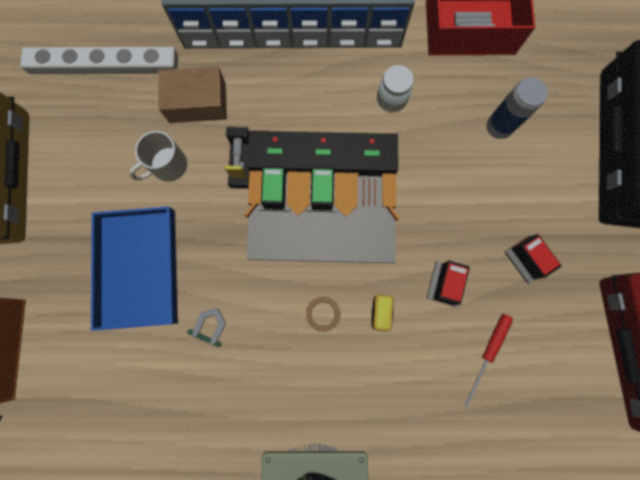

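Top view: two green packs are home in the left lane (272,187) and the middle lane (322,187), and the right lane (370,190) is free. Red packs lie at (450,283) and (535,257), and the crate is at (133,268). I'll fit poses from the masks next.

```bash
cat > h.py <<'E'
from cell import r, vision, workorder, spotter
import cv2, numpy as np
from scipy.optimize import minimize
from scipy.spatial.transform import Rotation as Ro
def proj(s,X):
    c=np.atleast_2d(X)@np.array(s["R"]).T+np.array(s["t"])
    if s.get("fish"):
        rr=np.hypot(c[:,0],c[:,1]); k=np.arctan2(rr,c[:,2])/np.maximum(rr,1e-9)
        return np.c_[s["fx"]*k*c[:,0]+s["cx"], s["fy"]*k*c[:,1]+s["cy"]]
    return np.c_[s["fx"]*c[:,0]/c[:,2]+s["cx"], s["fy"]*c[:,1]/c[:,2]+s["cy"]]
def unproj(s,uv,z):
    uv=np.atleast_2d(uv).astype(float); a=np.c_[(uv[:,0]-s["cx"])/s["fx"],(uv[:,1]-s["cy"])/s["fy"]]
    if s.get("fish"):
        th=np.hypot(a[:,0],a[:,1]); d=np.c_[a*(np.sin(th)/np.maximum(th,1e-9))[:,None],np.cos(th)]
    else: d=np.c_[a,np.ones(len(a))]
    R=np.array(s["R"]); o=-R.T@np.array(s["t"]); d=d@R
    return o+d*((z-o[2])/d[:,2])[:,None]
def snap(n,save=None):
    s=vision.snapshot(n); s["fish"]=(n=="wrist")
    if save: cv2.imwrite(f"pics/{save}.png",s["img"][:,:,::-1])
    return s
def box(x0,x1,y0,y1,z0,z1): return np.array([[x,y,z] for x in(x0,x1) for y in(y0,y1) for z in(z0,z1)])/1000
PACK=[box(-80,0,-33,33,0,10),box(-80,0,-23,23,10,60)]
def place(P,x,y,a,z=0):
    c,s_=np.cos(a),np.sin(a); return P@np.array([[c,s_,0],[-s_,c,0],[0,0,1]])+[x,y,z]
def sil(s,parts,p,z=0):
    m=np.zeros((480*4,640*4),np.uint8)
    for P in parts:
        h=cv2.convexHull((proj(s,place(P,*p,z))*4+1.5).astype(np.float32)); cv2.fillConvexPoly(m,np.round(h).astype(np.int32),1)
    return cv2.resize(m.astype(np.float32),(640,480),interpolation=cv2.INTER_AREA)
def fit(views,parts,p0,z=0):
    def cost(q):
        c=0
        for s,m in views:
            a=sil(s,parts,(q[0]/100,q[1]/100,q[2]/5),z); c+=1-np.minimum(a,m).sum()/np.maximum(a,m).sum()
        return c/len(views)
    q0=np.array([p0[0]*100,p0[1]*100,p0[2]*5])
    q=minimize(cost,q0,method="Nelder-Mead",options=dict(initial_simplex=q0+np.array([[0,0,0],[1.5,0,0],[0,1.5,0],[0,0,1.]]),xatol=.01,fatol=1e-4))
    return q.x/[100,100,5],q.fun
def blobs(s,q,pmin=.3): return [(m["p"],m["box"],m["region"].astype(np.float32)) for m in spotter.masks_of(s,q) if m["p"]>pmin]
E
python3 - <<'E'
from h import *
T=snap("top");S=snap("scene")
for q in["flat0","full0","dock","crate_in","tape_roll","tape_measure","shackle","mug","start_tab","start_slide"]:
    for nm,s in(("T",T),("S",S)):
        for p,b,m in blobs(s,q):
            ys,xs=np.nonzero(m); c=[xs.mean(),ys.mean()]
            print(q,nm,round(p,2),b,np.round(c,1),np.round(unproj(s,c,.02)[0],3),int(m.sum()))
            np.save(f"/tmp/{q}_{nm}_{b[0]}.npy",m)
# dock apron front corners by eye, plate top
print(unproj(T,[[247,262],[396,262.5]],.012))
E
```

```text
flat0 T 0.87 [427.5, 260.1, 42.9, 48.2] [447.9 282.3] [ 0.429 -0.273  0.02 ] 1465
flat0 T 0.69 [508.7, 232.5, 53.7, 52.1] [532.8 258. ] [ 0.478 -0.451  0.02 ] 1624
flat0 T 0.49 [305.2, 164.7, 31.7, 46.8] [322. 190.] [ 0.625 -0.017  0.02 ] 1152
flat0 S 0.95 [185.3, 243.6, 33.0, 51.3] [201.1 270.1] [ 0.423 -0.272  0.02 ] 1309
flat0 S 0.65 [91.3, 280.3, 56.4, 54.0] [117.3 309. ] [ 0.476 -0.452  0.02 ] 1578
full0 T 0.84 [256.9, 165.0, 30.1, 48.7] [273.4 188.6] [0.628 0.086 0.02 ] 1127
full0 T 0.61 [304.0, 295.7, 35.2, 36.5] [322.  313.6] [ 0.366 -0.016  0.02 ] 507
full0 S 0.92 [372.7, 263.3, 37.5, 35.3] [387.7 281.6] [0.591 0.099 0.02 ] 969
full0 S 0.66 [423.4, 269.3, 14.2, 34.0] [431.2 284.6] [0.63  0.182 0.02 ] 410
full0 S 0.6 [325.3, 272.7, 36.2, 40.4] [341.3 293. ] [ 0.588 -0.006  0.02 ] 979
dock T 0.76 [225.4, 127.9, 177.0, 134.2] [318.7 194.1] [ 0.616 -0.01   0.02 ] 18542
dock S 0.59 [253.4, 246.1, 213.3, 134.3] [348.5 313.5] [ 0.644 -0.011  0.02 ] 16130
dock S 0.44 [245.9, 221.5, 25.2, 36.1] [256.2 236.7] [ 0.357 -0.131  0.02 ] 567
crate_in T 0.63 [94.1, 205.6, 85.1, 125.8] [133.3
[... 572 characters left out ...]
09.3, 36.7, 37.7] [209.2 327.2] [0.34  0.211 0.02 ] 629
shackle S 0.56 [373.2, 198.3, 28.7, 19.9] [388.8 205. ] [0.355 0.211 0.02 ] 332
mug T 0.66 [127.1, 131.2, 59.9, 51.0] [158.7 157.2] [0.699 0.334 0.02 ] 2125
mug S 0.88 [485.8, 256.4, 45.7, 55.2] [507.5 280.3] [0.673 0.341 0.02 ] 2081
start_tab T 0.66 [225.3, 156.0, 23.1, 22.0] [236.4 168.8] [0.673 0.166 0.02 ] 260
start_tab S 0.79 [423.8, 272.6, 15.2, 32.4] [431.4 285. ] [0.631 0.182 0.02 ] 481
start_slide T 0.51 [225.8, 154.1, 19.5, 26.1] [236.  167.9] [0.675 0.167 0.02 ] 306
start_slide S 0.87 [420.5, 268.2, 19.3, 32.5] [431.5 284.7] [0.631 0.182 0.02 ] 456
[[ 0.47289738  0.13956274  0.012     ]
 [ 0.47078657 -0.17010317  0.012     ]]
```

```bash
python3 - <<'E'
from h import *
import glob
T=snap("top");S=snap("scene")
L=lambda q,n,b:np.load(glob.glob(f"/tmp/{q}_{n}_{b}*.npy")[0])
for nm,vt,vs,g in(("near",L("flat0","T","427"),L("flat0","S","185"),(.43,-.273)),("far",L("flat0","T","508"),L("flat0","S","91"),(.478,-.451))):
    for a0 in(0,np.pi/2,-.5,.5):
        p,c=fit([(T,vt),(S,vs)],PACK,(g[0]+.04*np.cos(a0),g[1]+.04*np.sin(a0),a0)); print(nm,a0,np.round(p,4),round(c,3))
CR=[box(-120,120,-80,80,0,40)]
p,c=fit([(T,L("crate_in","T","94")),(S,L("crate_in","S","413"))],CR,(.465,.372,0.)); print("crate",p,c)
# apron grey: line fit in top image, sat low
hsv=cv2.cvtColor(T["img"],cv2.COLOR_RGB2HSV)
print(hsv[235,320],hsv[280,320])
g=((hsv[...,1]<45)&(hsv[...,2]>60)).astype(np.uint8); g[:205]=0; g[275:]=0; g[:,:235]=0; g[:,410:]=0
n,lab,st,ce=cv2.connectedComponentsWithStats(g); k=1+st[1:,4].argmax(); print(st[k])
m=lab==k
u=np.arange(255,390); v=np.array([np.nonzero(m[:,x])[0].max()+.5 for x in u])
f=np.polyfit(u,v,1); pts=unproj(T,np.c_[[247,396],np.polyval(f,[247,396])],.012); print("front",pts)
rows=np.arange(220,256); l=np.array([np.nonzero(m[y])[0].min()-.5 for y in rows]); rr=np.array([np.nonzero(m[y])[0].max()+.5 for y in rows])
for e in(l,rr):
    f=np.polyfit(rows,e,1); print("side",unproj(T,np.c_[np.polyval(f,[220,255]),[220,255]],.012))
E
```

```text
near 0 [ 0.4658 -0.2841 -0.2758] 0.053
near 1.5707963267948966 [ 0.3888 -0.262   2.8545] 0.053
near -0.5 [ 0.4659 -0.2842 -0.2785] 0.053
near 0.5 [ 0.466  -0.2836 -0.2676] 0.054
far 0 [ 0.5132 -0.4271  0.562 ] 0.067
far 1.5707963267948966 [ 0.4778 -0.4052  1.5368] 0.297
far -0.5 [ 0.5133 -0.4277  0.5497] 0.065
far 0.5 [ 0.5139 -0.4275  0.5435] 0.068
crate [0.46146166 0.37053209 0.08056408] 0.020388126373291016
[ 20  11 138] [ 18  74 152]
[ 247  205  149   58 7650]
front [[ 0.47852607  0.13970185  0.012     ]
 [ 0.47024115 -0.17008508  0.012     ]]
side [[0.56221426 0.14039186 0.012     ]
 [0.48758564 0.14151691 0.012     ]]
side [[ 0.56106229 -0.16947513  0.012     ]
 [ 0.48650372 -0.16864542  0.012     ]]
```

drive_tool --series '[[[1,15.6,-36.5,0,0,0,0.0257],[1,15.6,-36.5,0,0,0,0.0257],[1,15.6,-36.5,0,0,0,0.0257],[1,15.6,-36.5,0,0,0,0.0257],[1,15.6,-36.5,0,0,0,0.0257]]]'

```text
t: 1.72
position: [0.294, 0.3488, 0.4048]
tcp_rot: [0.127, 0.992, 0.0, 0.0]
force: [1.6, -0.0, 0.4]
finger_gap: 0.0914
grip_force: 0.0
```

drive_tool --series '[[[1,15.6,-36.5,0,0,0,0.0257],[1,15.6,-36.5,0,0,0,0.0257],[1,15.6,-36.5,0,0,0,0.0257],[1,15.6,-36.5,0,0,0,0.0257],[1,15.6,-36.5,0,0,0,0.0257]]]'

```text
t: 2.13
position: [0.372, 0.1661, 0.4051]
tcp_rot: [0.063, 0.998, 0.0, 0.0]
force: [0.7, 0.4, -0.9]
finger_gap: 0.0912
grip_force: 0.0
```

drive_tool --series '[[[1,15.6,-36.5,0,0,0,0.0257],[1,15.6,-36.5,0,0,0,0.0257],[1,15.6,-36.5,0,0,0,0.0257],[1,15.6,-36.5,0,0,0,0.0257],[1,15.6,-36.5,0,0,0,0.0257]]]'

```text
t: 2.55
position: [0.4501, -0.0166, 0.4051]
tcp_rot: [-0.001, 1.0, 0.0, 0.0]
force: [-0.1, 1.1, 0.4]
finger_gap: 0.0911
grip_force: 0.0
```

```bash
cat >> h.py <<'E'
def st():
    o=r.observe(); R=Ro.from_quat(o["tcp_rot"]).as_matrix()
    print("t%.2f"%o["t"],"pos",np.round(o["position"]*1000,1),"ty %.4f"%(np.arctan2(R[1,1],R[0,1])-np.pi/2),"tilt",np.round(R[:2,2],4),"gap %.1f"%(o["finger_gap"]*1000),"gf %.1f"%o["grip_force"],"F",np.round(o["force"],1))
    return o
E
python3 - <<'E'
from h import *
st(); w=snap("wrist","w1"); print(w["fx"],w["cx"],w["cy"],-np.array(w["R"]).T@w["t"]); st()
E
```

```text
t2.55 pos [450.1 -16.6 405.1] ty 0.0016 tilt [0.001  0.0003] gap 91.1 gf 0.0 F [-0.1  1.1  0.4]
371.64829954431775 319.6058116294935 242.47310304845792 [ 0.3673932  -0.01633769  0.38467148]
t2.60 pos [452.8 -21.5 405.1] ty -0.0010 tilt [ 0.0042 -0.006 ] gap 91.1 gf 0.0 F [ 3.3 -5.7  0.4]
```

View pics/w1.png

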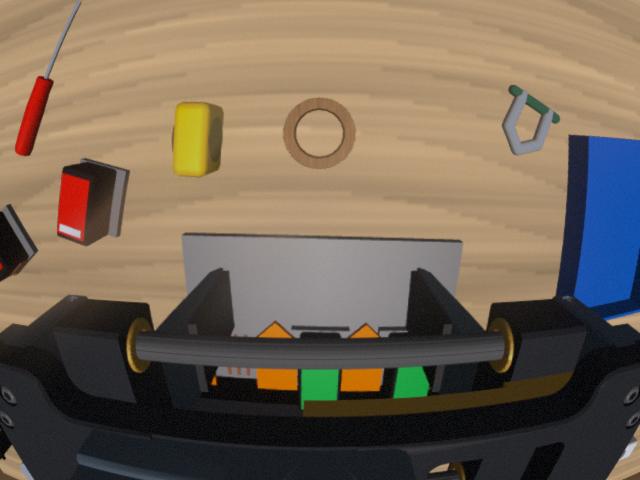

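Wrist view: the apron front edge runs from (183,234) to (461,240). Both ends are visible, so the plate can be measured precisely now that the arm has settled.

```bash
python3 - <<'E'
from h import *
st()
for _ in range(2):
    w=snap("wrist","w2"); st()
hsv=cv2.cvtColor(w["img"],cv2.COLOR_RGB2HSV)
g=((hsv[...,1]<60)&(hsv[...,2]>60)).astype(np.uint8); g[:215]=0; g[330:]=0; g[:,:150]=0; g[:,500:]=0
n,lab,stt,ce=cv2.connectedComponentsWithStats(g); k=1+stt[1:,4].argmax(); print(stt[k]); m=lab==k
u=np.arange(200,450); v=np.array([np.nonzero(m[:,x])[0].min()-.5 for x in u])
P=unproj(w,np.c_[u,v],.012)
f=np.polyfit(P[:,1],P[:,0],1); res=P[:,0]-np.polyval(f,P[:,1]); print("front x=",f, res.std()); 
ys=[unproj(w,[[np.nonzero(m[y])[0].min()-.5,y],[np.nonzero(m[y])[0].max()+.5,y]],.012) for y in range(242,262)]
a=np.array(ys); 
for i in(0,1): print("side",np.round(a[::6,i,:2],4).tolist())
yaw=-np.arctan(f[0]); print("yaw",yaw)
E
```

```text
t2.60 pos [452.8 -21.5 405.1] ty -0.0010 tilt [ 0.0042 -0.006 ] gap 91.1 gf 0.0 F [ 3.3 -5.7  0.4]
t2.65 pos [451.5 -18.7 404.9] ty -0.0054 tilt [ 0.0019 -0.002 ] gap 91.4 gf 0.0 F [-0.1  1.1  0.3]
t2.70 pos [450.6 -16.7 404.7] ty -0.0046 tilt [0.     0.0001] gap 91.0 gf 0.0 F [-0.8  1.2 -0. ]
[  184   233   282    97 20879]
front x= [0.02482224 0.47387931] 0.00037639696270309344
side [[0.4811, -0.1689], [0.488, -0.1685], [0.495, -0.1682], [0.502, -0.169]]
side [[0.4825, 0.1414], [0.4895, 0.141], [0.4965, 0.1418], [0.5036, 0.1415]]
yaw -0.02481714529575218
```

```bash
cat > caps.py <<'E'
from h import *
def caps(s,col,z):
    h=cv2.cvtColor(s["img"],cv2.COLOR_RGB2HSV); H=h[...,0].astype(int)
    m=(((H>45)&(H<85)) if col=="g" else ((H<7)|(H>173)))&(h[...,1]>150)&(h[...,2]>90)
    n,l,stt,c=cv2.connectedComponentsWithStats(m.astype(np.uint8))
    for i in range(1,n):
        if stt[i,4]>150 and stt[i,4]<3000:
            P=unproj(s,np.argwhere(l==i)[:,::-1],z)[:,:2]; (cx,cy),(a,b),ang=cv2.minAreaRect((P*1000).astype(np.float32))
            print(col,stt[i].tolist(),"cap ctr",np.round([cx,cy],1),np.round([a,b],1),round(ang,1),"mean",np.round(P.mean(0)*1000,1))
E
python3 - <<'E'
from caps import *
T=snap("top");S=snap("scene")
for s in(T,S): caps(s,"g",.072); caps(s,"r",.06)
st()
E
```

```text
r [437, 0, 98, 29, 1680] cap ctr [1009.6 -374.6] [209.2  68. ] 89.7 mean [1012.3 -362.3]
r [524, 242, 36, 33, 559] cap ctr [ 478.3 -449.3] [68.  39.2] 32.9 mean [ 472.9 -452.4]
r [441, 263, 26, 39, 581] cap ctr [ 426.1 -274.1] [39.9 67.1] 72.8 mean [ 420.6 -272.3]
r [631, 274, 9, 41, 228] cap ctr [ 403.1 -624.4] [15.5 77.8] 82.7 mean [ 411.7 -627.7]
r [483, 315, 29, 47, 549] cap ctr [ 320.4 -351.5] [22.6 92.7] 61.1 mean [ 320.6 -351.4]
g [375, 264, 26, 27, 357] cap ctr [621.6  83. ] [38.2 65.8] 88.6 mean [615.4  82.6]
g [329, 275, 26, 28, 381] cap ctr [618.7 -17.3] [38.3 64.4] 89.0 mean [613.2 -17.3]
r [265, 42, 25, 34, 524] cap ctr [-511.   163.6] [ 87.9 287.5] 75.4 mean [-525.4  178.2]
r [7, 71, 59, 45, 2005] cap ctr [-528.7 -644.8] [166.9 285.4] 89.7 mean [-522.3 -646.1]
r [81, 89, 61, 45, 2197] cap ctr [-321.5 -423.6] [250.  172.8] 0.1 mean [-314.6 -425.6]
r [0, 176, 10, 53, 287] cap ctr [  61.3 -686.8] [224.   21.1] 5.9 mean [  37.8 -693.2]
r [0, 202, 30, 94, 946] cap ctr [ 243.7 -646.6] [309.5  54.5] 3.9 mean [ 308.8 -631.6]
r [140, 235, 25, 34, 358] cap ctr [ 369.9 -362.3] [ 25.  104.2] 60.5 mean [ 372.2 -363.6]
r [186, 247, 23, 24, 361] cap ctr [ 426.3 -274.2] [40.9 70. ] 73.2 mean [ 422.7 -272.6]
r [95, 284, 36, 28, 457] cap ctr [ 478.3 -449.9] [69.8 40.6] 32.7 mean [ 475.2 -452.5]
t2.80 pos [449.6 -14.5 404.6] ty -0.0004 tilt [-0.0008  0.0007] gap 90.9 gf 0.0 F [-1.   0.5 -0.3]
```

drive_tool --series '[[[1,34,-0.5,0,0,0,-0.005],[1,34,-0.5,0,0,0,-0.005],[1,34,-0.5,0,0,0,-0.005],[1,34,-0.5,0,0,0,-0.005],[1,33,-0.5,0,0,0,-0.005]]]' --newtons 40

```text
t: 3.22
position: [0.6198, -0.0147, 0.4049]
tcp_rot: [0.011, 1.0, 0.0, -0.0]
force: [-0.6, 0.3, 0.5]
finger_gap: 0.0912
grip_force: 0.0
```

drive_tool --series '[[[1,0,0,-30,0,0,0],[1,0,0,-40,0,0,0],[1,0,0,-40,0,0,0],[1,0,0,-35,0,0,0],[1,0,0,-10,0,0,0]]]'

```text
t: 3.63
position: [0.6164, -0.0147, 0.2443]
tcp_rot: [0.011, 1.0, 0.0, -0.006]
force: [-0.2, 0.2, -1.2]
finger_gap: 0.0912
grip_force: 0.0
```

drive_tool --series '[[[1,0,0,-10,0,0,0],[1,0,0,-6,0,0,0],[1,0,0,0,0,0,0],[1,0,0,0,0,0,0],[1,0,0,0,0,0,0]]]'

```text
t: 4.05
position: [0.6195, -0.017, 0.2358]
tcp_rot: [0.012, 1.0, -0.0, 0.002]
force: [0.3, 0.2, 0.6]
finger_gap: 0.0912
grip_force: 0.0
```

```bash
python3 - <<'E'
from h import *
st()
E
```

```text
t4.05 pos [619.5 -17.  235.8] ty -0.0242 tilt [ 0.0038 -0.0001] gap 91.2 gf 0.0 F [0.3 0.2 0.6]
```

drive_tool --series '[[[-1,0,0,0,0,0,0],[-1,0,0,0,0,0,0],[-1,0,0,0,0,0,0],[-1,0,0,0,0,0,0],[-1,0,0,0,0,0,0]]]' --newtons 40

```text
t: 4.47
position: [0.6188, -0.0171, 0.2339]
tcp_rot: [0.012, 1.0, 0.0, 0.0]
force: [0.1, 0.2, 1.2]
finger_gap: 0.0609
grip_force: 0.0
```

drive_tool --series '[[[-1,0,0,0,0,0,0],[-1,0,0,0,0,0,0],[-1,0,0,0,0,0,0],[-1,0,0,0,0,0,0],[-1,0,0,0,0,0,0]]]'

```text
t: 4.88
position: [0.6188, -0.017, 0.2337]
tcp_rot: [0.012, 1.0, 0.0, -0.0]
force: [-0.1, 0.8, -0.8]
finger_gap: 0.046
grip_force: 40.0
```

drive_tool --series '[[[-1,-5,0.1,1.2,0,0,0],[-1,-16,0.4,0,0,0,0],[-1,-20,0.5,0,0,0,0],[-1,-20,0.5,0,0,0,0],[-1,-20,0.5,0,0,0,0]]]'

```text
t: 5.3
position: [0.5361, -0.015, 0.2342]
tcp_rot: [0.012, 1.0, 0.0, -0.001]
force: [-0.1, -0.9, -3.7]
finger_gap: 0.0455
grip_force: 40.0
```

drive_tool --series '[[[-1,-20,0.5,0,0,0,0],[-1,-15,0.4,0,0,0,0],[-1,-6,0,0,0,0,0],[-1,0,0,0,0,0,0],[-1,0,0,0,0,0,0]]]'

```text
t: 5.72
position: [0.4973, -0.0142, 0.2351]
tcp_rot: [0.012, 1.0, -0.0, 0.001]
force: [0.8, -0.5, -4.9]
finger_gap: 0.046
grip_force: 40.0
```

```bash
python3 - <<'E'
from caps import *
st(); T=snap("top"); caps(T,"g",.072)
E
```

```text
t5.72 pos [497.3 -14.2 235.1] ty -0.0243 tilt [ 0.0014 -0.0001] gap 46.0 gf 40.0 F [ 0.8 -0.5 -4.9]
```

drive_tool --series '[[[-1,0,0,15,0,0,0],[-1,0,0,30,0,0,0],[-1,0,10,30,0,0,0],[-1,2,25,20,0,0,0.01],[-1,2,35,5,0,0,0.01]]]'

```text
t: 6.18
position: [0.5031, 0.0553, 0.3391]
tcp_rot: [0.004, 1.0, -0.0, 0.005]
force: [1.2, 0.7, -3.7]
finger_gap: 0.046
grip_force: 40.0
```

drive_tool --series '[[[-1,2,39,0,0,0,0.01],[-1,2,39,0,0,0,0.01],[-1,2,39,0,0,0,0.01],[-1,2,39,0,0,0,0.01],[-1,2,39,0,0,0,0.01]]]'

```text
t: 6.6
position: [0.5115, 0.2532, 0.335]
tcp_rot: [-0.023, 1.0, 0.0, 0.001]
force: [0.8, -0.1, -3.4]
finger_gap: 0.0458
grip_force: 40.0
```

drive_tool --series '[[[-1,2,39,0,0,0,0.01],[-1,2,39,0,0,0,0.01],[-1,1,30,0,0,0,0.01],[-1,0,16,0,0,0,0.005],[-1,0,0,0,0,0,0]]]'

```text
t: 7.02
position: [0.5162, 0.3786, 0.3342]
tcp_rot: [-0.042, 0.999, 0.001, 0.0]
force: [0.9, 0.2, -4.1]
finger_gap: 0.046
grip_force: 40.0
```

```bash
python3 - <<'E'
from caps import *
st(); T=snap("scene"); caps(T,"g",.165);st()
E
```

```text
t7.02 pos [516.2 378.6 334.2] ty 0.0841 tilt [0.0007 0.002 ] gap 46.0 gf 40.0 F [ 0.9  0.2 -4.1]
g [375, 264, 26, 24, 353] cap ctr [694.5  39. ] [33.3 49.7] 88.2 mean [692.6  38.9]
t7.07 pos [516.1 376.5 334.2] ty 0.0831 tilt [-0.0002 -0.0006] gap 45.6 gf 40.0 F [-1.  -0.7 -3.8]
```

drive_tool --series '[[[-1,0,0,-20,0,0,0],[-1,0,-1,-30,0,0,0],[-1,0,0,-28,0,0,0],[-1,0,0,-14,0,0,0],[-1,0,0,-7,0,0,0]]]'

```text
t: 7.48
position: [0.5156, 0.3718, 0.2331]
tcp_rot: [-0.04, 0.999, -0.002, -0.002]
force: [0.4, 0.9, -3.8]
finger_gap: 0.0458
grip_force: 40.0
```

drive_tool --series '[[[-1,0,0,-4,0,0,0],[-1,0,0,-2,0,0,0],[-1,0,0,-1,0,0,0],[-1,0,0,0,0,0,0],[-1,0,0,0,0,0,0]]]'

```text
t: 7.9
position: [0.5161, 0.374, 0.2302]
tcp_rot: [-0.04, 0.999, 0.001, 0.001]
force: [0.4, -0.7, -3.9]
finger_gap: 0.0458
grip_force: 40.0
```

```bash
python3 - <<'E'
from caps import *
st()
E
```

```text
t7.90 pos [516.1 374.  230.2] ty 0.0807 tilt [0.0018 0.0013] gap 45.8 gf 40.0 F [ 0.4 -0.7 -3.9]
```

drive_tool --series '[[[-1,0,0,-2,0,0,0],[-1,0,0,-1,0,0,0],[-1,0,0,0,0,0,0],[0.2,0,0,0,0,0,0],[0.6,0,0,0,0,0,0]]]'

```text
t: 8.32
position: [0.516, 0.3741, 0.2266]
tcp_rot: [-0.04, 0.999, 0.0, 0.001]
force: [-0.8, 0.4, -0.5]
finger_gap: 0.0563
grip_force: 0.0
```

drive_tool --series '[[[0.6,0,0,0,0,0,0],[0.7,0,0,0,0,0,0],[0.8,0,0,0,0,0,0],[0.8,0,0,0,0,0,0],[0.8,0,0,5,0,0,0]]]'

```text
t: 8.73
position: [0.5155, 0.3737, 0.2302]
tcp_rot: [-0.04, 0.999, -0.001, -0.001]
force: [-0.3, -0.5, -0.4]
finger_gap: 0.0815
grip_force: 0.0
```

drive_tool --series '[[[0.8,0,0,20,0,0,0],[0.8,0,0,35,0,0,0],[1,0,0,40,0,0,0],[1,0,0,25,0,0,0],[1,0,0,0,0,0,0]]]'

```text
t: 9.15
position: [0.5168, 0.3745, 0.3584]
tcp_rot: [-0.04, 0.999, 0.004, 0.006]
force: [-0.1, 0.4, 0.3]
finger_gap: 0.091
grip_force: 0.0
```

```bash
python3 - <<'E'
from caps import *
st(); T=snap("scene"); caps(T,"g",.065);caps(T,"r",.06);st()
E
```

```text
t9.15 pos [516.8 374.5 358.4] ty 0.0807 tilt [0.0108 0.0077] gap 91.0 gf 0.0 F [-0.1  0.4  0.3]
g [471, 206, 27, 19, 253] cap ctr [511.2 376. ] [55.1 40.7] 6.1 mean [509.8 375.4]
g [375, 264, 26, 24, 352] cap ctr [611.3  86.3] [38.4 57.3] 88.2 mean [609.1  86.1]
r [265, 43, 19, 21, 229] cap ctr [-559.9  164.3] [ 68.  180.7] 74.0 mean [-577.9  172.3]
r [7, 71, 59, 45, 2010] cap ctr [-529.7 -644.6] [167.1 283.6] 89.6 mean [-522. -646.]
r [81, 89, 61, 45, 2199] cap ctr [-321.5 -423.6] [250.  172.8] 0.1 mean [-314.7 -425.6]
r [0, 176, 10, 53, 287] cap ctr [  61.9 -686.7] [222.9  21.1] 5.9 mean [  38.1 -693.1]
r [0, 202, 31, 94, 949] cap ctr [ 244.9 -649.6] [310.2  56.2] 5.6 mean [ 308.8 -631.6]
r [140, 235, 25, 34, 356] cap ctr [ 370.1 -362.4] [ 25.  104.6] 60.5 mean [ 372.2 -363.8]
r [186, 247, 23, 24, 364] cap ctr [ 426.2 -274.1] [40.9 70. ] 73.0 mean [ 422.9 -272.6]
r [95, 284, 36, 28, 458] cap ctr [ 478.3 -449.8] [69.8 40.7] 32.7 mean [ 475.2 -452.4]
t9.20 pos [516.3 374.2 355.1] ty 0.0807 tilt [0.0065 0.0046] gap 90.9 gf 0.0 F [ 0.4  0.7 -1.1]
```

drive_tool --series '[[[1,9,-25,0,0,0,-0.0106],[1,13,-37,0,0,0,-0.0106],[1,13,-37,0,0,0,-0.0106],[1,13,-37,0,0,0,-0.0106],[1,13,-37,0,0,0,-0.0106]]]'

```text
t: 9.62
position: [0.5767, 0.1992, 0.3495]
tcp_rot: [-0.014, 1.0, -0.0, -0.001]
force: [0.0, 0.6, -0.0]
finger_gap: 0.0909
grip_force: 0.0
```

drive_tool --series '[[[1,13,-37,0,0,0,-0.0106],[1,13,-37,0,0,0,-0.0106],[1,10,-27,0,0,0,-0.0106],[1,6,-15,0,0,0,-0.0106],[1,2,-2,0,0,0,-0.0106]]]'

```text
t: 10.03
position: [0.6213, 0.0798, 0.3494]
tcp_rot: [0.015, 1.0, -0.001, -0.001]
force: [0.4, -0.1, -0.2]
finger_gap: 0.0909
grip_force: 0.0
```

drive_tool --series '[[[1,0,0,-20,0,0,0],[1,0,0,-20,0,0,0],[1,0,0,-20,0,0,0],[1,0,0,-10,0,0,0],[1,0,0,0,0,0,0]]]'

```text
t: 10.45
position: [0.6196, 0.0837, 0.2776]
tcp_rot: [0.012, 1.0, -0.0, -0.003]
force: [-0.2, -0.6, -1.0]
finger_gap: 0.0916
grip_force: 0.0
```

```bash
python3 - <<'E'
from caps import *
st()
E
```

```text
t10.45 pos [619.6  83.7 277.6] ty -0.0245 tilt [-0.007  -0.0004] gap 91.6 gf 0.0 F [-0.2 -0.6 -1. ]
```

drive_tool --series '[[[0.5,0,0,-2,0,0,0],[0.5,0,0,-2,0,0,0],[0.5,0,0,0,0,0,0],[0.5,0,0,0,0,0,0],[0.5,0,0,0,0,0,0]]]'

```text
t: 10.87
position: [0.621, 0.0829, 0.2778]
tcp_rot: [0.013, 1.0, 0.0, 0.001]
force: [-0.5, -0.4, 0.0]
finger_gap: 0.0685
grip_force: 0.0
```

drive_tool --series '[[[0.5,0,0,-15,0,0,0],[0.5,0,0,-15,0,0,0],[0.5,0,0,-8,0,0,0],[0.5,0,0,-3,0,0,0],[0.5,0,0,0,0,0,0]]]'

```text
t: 11.28
position: [0.6207, 0.0828, 0.2355]
tcp_rot: [0.013, 1.0, -0.0, -0.001]
force: [-0.7, -0.1, 0.4]
finger_gap: 0.0683
grip_force: 0.0
```

```bash
python3 - <<'E'
from caps import *
st()
E
```

```text
t11.28 pos [620.7  82.8 235.5] ty -0.0254 tilt [-0.0012 -0.    ] gap 68.3 gf 0.0 F [-0.7 -0.1  0.4]
```

Close, then slide out.

drive_tool --series '[[[-1,0,0,-1,0,0,0],[-1,0,0,0,0,0,0],[-1,0,0,0,0,0,0],[-1,0,0,0,0,0,0],[-1,0,0,0,0,0,0]]]'

```text
t: 11.7
position: [0.621, 0.083, 0.2356]
tcp_rot: [0.013, 1.0, 0.0, 0.001]
force: [-1.0, 0.8, 2.5]
finger_gap: 0.0455
grip_force: 40.0
```

drive_tool --series '[[[-1,0,0,0,0,0,0],[-1,0,0,0,0,0,0],[-1,0,0,0,0,0,0],[-1,0,0,1.2,0,0,0],[-1,-4,0.1,0,0,0,0]]]'

```text
t: 12.12
position: [0.6173, 0.0828, 0.2357]
tcp_rot: [0.013, 1.0, -0.0, 0.001]
force: [1.6, -0.3, -0.3]
finger_gap: 0.0459
grip_force: 40.0
```

drive_tool --series '[[[-1,-10,0.25,0,0,0,0],[-1,-20,0.5,0,0,0,0],[-1,-20,0.5,0,0,0,0],[-1,-20,0.5,0,0,0,0],[-1,-20,0.5,0,0,0,0]]]'

```text
t: 12.53
position: [0.5258, 0.085, 0.2356]
tcp_rot: [0.013, 1.0, -0.0, -0.0]
force: [1.0, 0.8, -3.1]
finger_gap: 0.0462
grip_force: 40.0
```

drive_tool --series '[[[-1,-17,0.5,0,0,0,0],[-1,-10,0.2,0,0,0,0],[-1,0,0,0,0,0,0],[-1,0,0,0,0,0,0],[-1,0,0,0,0,0,0]]]'

```text
t: 12.95
position: [0.5003, 0.0859, 0.2358]
tcp_rot: [0.013, 1.0, -0.0, -0.0]
force: [0.4, -0.7, -5.6]
finger_gap: 0.0458
grip_force: 40.0
```

```bash
python3 - <<'E'
from caps import *
st()
E
```

```text
t12.95 pos [500.3  85.9 235.8] ty -0.0253 tilt [-0.0003 -0.0001] gap 45.8 gf 40.0 F [ 0.4 -0.7 -5.6]
```

drive_tool --series '[[[-1,0,0,15,0,0,0],[-1,0,0,30,0,0,0],[-1,-2,6,30,0,0,0.01],[-1,-5,15,25,0,0,0.01],[-1,-8,25,10,0,0,0.01]]]'

```text
t: 13.37
position: [0.4868, 0.1313, 0.3494]
tcp_rot: [-0.001, 1.0, 0.0, 0.003]
force: [1.2, 1.1, -5.4]
finger_gap: 0.0455
grip_force: 40.0
```

drive_tool --series '[[[-1,-12,36,0,0,0,0.01],[-1,-12,36,0,0,0,0.01],[-1,-12,36,0,0,0,0.01],[-1,-12,36,0,0,0,0.01],[-1,-12,36,0,0,0,0.01]]]'

```text
t: 13.78
position: [0.4246, 0.3137, 0.3456]
tcp_rot: [-0.027, 1.0, -0.0, -0.0]
force: [1.0, -0.9, -5.6]
finger_gap: 0.0459
grip_force: 40.0
```

drive_tool --series '[[[-1,-10,30,0,0,0,0.01],[-1,-6,16,0,0,0,0.01],[-1,-2,8,0,0,0,0.006],[-1,-1,0,0,0,0,0],[-1,0,0,0,0,0,0]]]'

```text
t: 14.2
position: [0.4061, 0.3655, 0.3455]
tcp_rot: [-0.04, 0.999, -0.001, -0.001]
force: [0.5, 0.1, -5.0]
finger_gap: 0.0458
grip_force: 40.0
```

```bash
python3 - <<'E'
from caps import *
st()
E
```

```text
t14.20 pos [406.1 365.5 345.5] ty 0.0810 tilt [-0.0009 -0.0019] gap 45.8 gf 40.0 F [ 0.5  0.1 -5. ]
```

Descend 117.5 mm, then release and retreat.

drive_tool --series '[[[-1,0.5,0.5,-20,0,0,0],[-1,0,0,-30,0,0,0],[-1,0,0,-30,0,0,0],[-1,0,0,-18,0,0,0],[-1,0,0,-8,0,0,0]]]'

```text
t: 14.62
position: [0.4063, 0.3641, 0.2373]
tcp_rot: [-0.039, 0.999, -0.002, -0.002]
force: [-0.4, -0.1, -6.6]
finger_gap: 0.046
grip_force: 40.0
```

drive_tool --series '[[[-1,0,0,-5,0,0,0],[-1,0,0,-2,0,0,0],[-1,0,0,-1,0,0,0],[-1,0,0,0,0,0,0],[-1,0,0,0,0,0,0]]]'

```text
t: 15.03
position: [0.4067, 0.3666, 0.2333]
tcp_rot: [-0.04, 0.999, 0.001, 0.001]
force: [-0.5, 0.1, -4.8]
finger_gap: 0.0458
grip_force: 40.0
```

```bash
python3 - <<'E'
from caps import *
st()
E
```

```text
t15.03 pos [406.7 366.6 233.3] ty 0.0806 tilt [0.0018 0.0016] gap 45.8 gf 40.0 F [-0.5  0.1 -4.8]
```

drive_tool --series '[[[-1,0,0,-2,0,0,0],[-1,0,0,-2,0,0,0],[-1,0,0,0,0,0,0],[-1,0,0,0,0,0,0],[-1,0,0,0,0,0,0]]]'

```text
t: 15.45
position: [0.4065, 0.3667, 0.2286]
tcp_rot: [-0.04, 0.999, 0.0, 0.001]
force: [0.7, 1.1, -2.0]
finger_gap: 0.0459
grip_force: 40.0
```

```bash
python3 - <<'E'
from caps import *
st()
E
```

```text
t15.45 pos [406.5 366.7 228.6] ty 0.0809 tilt [0.001 0.001] gap 45.9 gf 40.0 F [ 0.7  1.1 -2. ]
```

drive_tool --series '[[[-0.1,0,0,-0.5,0,0,0],[0.4,0,0,0,0,0,0],[0.6,0,0,0,0,0,0],[0.8,0,0,0,0,0,0],[0.8,0,0,0,0,0,0]]]'

```text
t: 15.87
position: [0.4064, 0.3664, 0.2277]
tcp_rot: [-0.04, 0.999, 0.0, 0.0]
force: [0.5, -0.2, -0.6]
finger_gap: 0.0696
grip_force: 0.0
```

drive_tool --series '[[[0.8,0,0,0,0,0,0],[0.8,0,0,8,0,0,0],[0.8,0,0,30,0,0,0],[1,0,0,40,0,0,0],[1,0,0,40,0,0,0]]]'

```text
t: 16.28
position: [0.406, 0.3661, 0.3468]
tcp_rot: [-0.04, 0.999, -0.001, -0.001]
force: [0.5, 0.9, -0.4]
finger_gap: 0.0907
grip_force: 0.0
```

drive_tool --series '[[[1,1,-25,10,0,0,-0.02],[1,1,-38,0,0,0,-0.025],[1,1,-40,0,0,0,-0.025],[1,1,-40,0,0,0,-0.025],[1,1,-40,0,0,0,-0.025]]]'

```text
t: 16.7
position: [0.4108, 0.1818, 0.3564]
tcp_rot: [0.02, 1.0, 0.0, 0.001]
force: [1.1, -0.2, 0.1]
finger_gap: 0.0913
grip_force: 0.0
```

drive_tool --series '[[[1,1,-40,0,0,0,-0.025],[1,1,-40,0,0,0,-0.025],[1,1,-40,0,0,0,-0.025],[1,1,-40,0,0,0,-0.025],[1,1,-40,0,0,0,-0.025]]]'

```text
t: 17.12
position: [0.4157, -0.0184, 0.3565]
tcp_rot: [0.083, 0.997, 0.0, 0.001]
force: [0.3, -1.2, 0.4]
finger_gap: 0.0909
grip_force: 0.0
```

```bash
python3 - <<'E'
from caps import *
st(); s=snap("top","top2"); caps(s,"g",.065);caps(s,"r",.06); s=snap("scene","scene2"); caps(s,"g",.065);caps(s,"r",.06);st()
E
```

```text
t17.12 pos [415.7 -18.4 356.5] ty -0.1653 tilt [0.0014 0.    ] gap 90.9 gf 0.0 F [ 0.3 -1.2  0.4]
r [437, 0, 98, 29, 1677] cap ctr [1009.6 -374.6] [209.2  68. ] 89.7 mean [1012.3 -362.2]
r [541, 238, 36, 33, 555] cap ctr [ 485.8 -484.6] [68.3 39.3] 34.4 mean [ 480.4 -487.5]
r [441, 263, 26, 39, 575] cap ctr [ 426.5 -274.2] [39.9 67.4] 72.8 mean [ 420.8 -272.4]
r [631, 274, 9, 40, 214] cap ctr [ 404.1 -624.5] [15.5 75.9] 82.7 mean [ 412.2 -628.1]
r [484, 315, 28, 47, 549] cap ctr [ 320.4 -351.5] [22.4 92.7] 61.6 mean [ 320.8 -351.5]
g [445, 181, 25, 16, 201] cap ctr [402.1 368.6] [51.2 40.8] 4.1 mean [400.8 368. ]
g [472, 206, 26, 19, 252] cap ctr [511.2 376. ] [55.1 40.7] 6.1 mean [509.9 375.5]
r [7, 71, 59, 45, 2000] cap ctr [-531.2 -644.7] [166.9 282.7] 89.6 mean [-522.7 -646. ]
r [81, 89, 61, 45, 2194] cap ctr [-321.6 -423.7] [249.6 172.6] 0.1 mean [-315.  -425.7]
r [0, 176, 10, 52, 284] cap ctr [  59.4 -687. ] [220.2  21.1] 5.9 mean [  36.6 -693.3]
r [0, 202, 30, 94, 938] cap ctr [ 243.8 -646.6] [309.8  54.5] 3.9 mean [ 308.6 -631.7]
r [140, 235, 25, 34, 359] cap ctr [ 369.9 -362.4] [ 25.3 104.2] 60.5 mean [ 372.2 -363.7]
r [186, 247, 23, 24, 361] cap ctr [ 426.2 -274.1] [40.9 70. ] 73.0 mean [ 422.8 -272.6]
r [76, 291, 37, 28, 478] cap ctr [ 485.5 -485.2] [70.1 40.7] 33.8 mean [ 482.4 -487.8]
t17.22 pos [416.1 -21.  356.4] ty -0.1722 tilt [ 0.0012 -0.0019] gap 91.4 gf 0.0 F [0.2 0.5 0.2]
```

View pics/scene2.png

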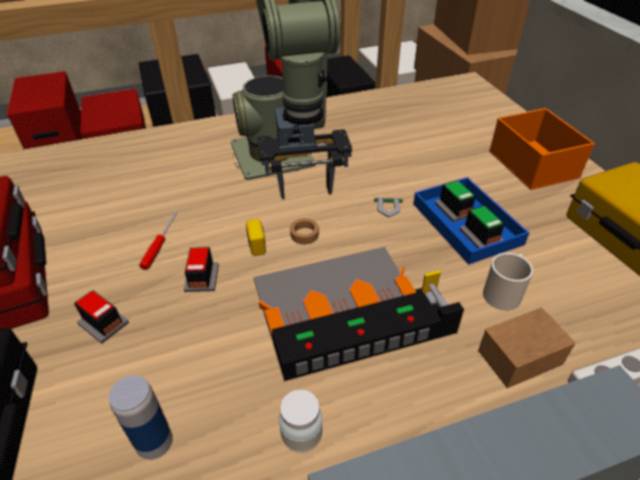

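Both charged packs stand in the crate at (457,198) and (485,225). The far flat pack has been knocked to about (486,-485) mm, and the near one hasn't moved.

drive_tool --series '[[[1,2,-30,0,0,0,-0.02],[1,2,-38,0,0,0,-0.02],[1,2,-38,0,0,0,-0.02],[1,2,-38,0,0,0,-0.02],[1,2,-38,0,0,0,-0.02]]]'

```text
t: 17.63
position: [0.4263, -0.1996, 0.3563]
tcp_rot: [0.132, 0.991, 0.0, 0.0]
force: [0.4, 0.3, 0.5]
finger_gap: 0.0911
grip_force: 0.0
```

drive_tool --series '[[[1,0,-35,0,0,0,-0.02],[1,0,-25,-10,0,0,0],[1,0,-11,-20,0,0,0],[1,0,0,-30,0,0,0],[1,0,0,-15,0,0,0]]]'

```text
t: 18.05
position: [0.426, -0.2695, 0.2786]
tcp_rot: [0.142, 0.99, 0.001, -0.001]
force: [-1.1, 0.7, -0.3]
finger_gap: 0.0913
grip_force: 0.0
```

drive_tool --series '[[[1,0,0,-5,0,0,0],[1,0,0,0,0,0,0],[1,0,0,0,0,0,0],[1,0,0,0,0,0,0],[1,0,0,0,0,0,0]]]'

```text
t: 18.47
position: [0.4269, -0.2695, 0.2771]
tcp_rot: [0.141, 0.99, -0.001, 0.001]
force: [0.1, -0.2, 0.4]
finger_gap: 0.0912
grip_force: 0.0
```

```bash
python3 - <<'E'
from caps import *
st()
E
```

```text
t18.47 pos [ 426.9 -269.5  277.1] ty -0.2838 tilt [ 0.0024 -0.0015] gap 91.2 gf 0.0 F [ 0.1 -0.2  0.4]
```

drive_tool --series '[[[1,0,-4.5,-10,0,0,-0.008],[1,0,0,-20,0,0,0],[1,0,0,-14,0,0,0],[1,0,0,-7,0,0,0],[1,0,0,-3,0,0,0]]]'

```text
t: 18.88
position: [0.4261, -0.2741, 0.2205]
tcp_rot: [0.146, 0.989, 0.0, -0.001]
force: [-0.4, -0.0, -0.1]
finger_gap: 0.0914
grip_force: 0.0
```

drive_tool --series '[[[0.5,0,0,0,0,0,0],[0,0,0,0,0,0,0],[-1,0,0,0,0,0,0],[-1,0,0,0,0,0,0],[-1,0,0,0,0,0,0]]]'

```text
t: 19.3
position: [0.4265, -0.2742, 0.2223]
tcp_rot: [0.146, 0.989, -0.0, 0.001]
force: [-0.1, 0.7, -0.2]
finger_gap: 0.0604
grip_force: 0.0
```

drive_tool --series '[[[-1,0,0,0,0,0,0],[-1,0,0,0,0,0,0],[-1,0,0,0,0,0,0],[-1,0,0,0,0,0,0],[-1,0,0,0,0,0,0]]]'

```text
t: 19.72
position: [0.4264, -0.2741, 0.2219]
tcp_rot: [0.146, 0.989, 0.0, 0.0]
force: [-0.1, 0.4, 2.3]
finger_gap: 0.046
grip_force: 40.0
```

```bash
python3 - <<'E'
from caps import *
st(); s=snap("scene"); caps(s,"r",.06)
E
```

```text
t19.72 pos [ 426.4 -274.1  221.9] ty -0.2924 tilt [ 0.0004 -0.    ] gap 46.0 gf 40.0 F [-0.1  0.4  2.3]
r [7, 71, 60, 61, 2129] cap ctr [-477.1 -645. ] [167.7 390.8] 89.5 mean [-513.2 -647.3]
r [81, 90, 46, 45, 1650] cap ctr [-318.7 -441.5] [140.  255.9] 89.3 mean [-318.2 -447.9]
r [0, 176, 10, 54, 294] cap ctr [  63.2 -686.6] [227.9  21.1] 5.9 mean [  39. -693.]
r [0, 201, 31, 96, 1003] cap ctr [ 244.  -645.5] [318.9  56.4] 3.8 mean [ 308.5 -631.7]
r [140, 249, 19, 20, 191] cap ctr [ 389.6 -373.4] [25.  59.8] 60.5 mean [ 392.7 -374. ]
r [185, 248, 22, 23, 347] cap ctr [ 426.8 -275.2] [42.6 68.3] 73.0 mean [ 424.1 -275.5]
r [76, 291, 37, 28, 482] cap ctr [ 485.5 -485.3] [70.2 40.7] 33.8 mean [ 482.5 -487.7]
```

drive_tool --series '[[[-1,0,0,15,0,0,0],[-1,0,0,25,0,0,0],[-1,3,5,25,0,0,0.02],[-1,7,13,15,0,0,0.035],[-1,14,25,0,0,0,0.04]]]'

```text
t: 20.18
position: [0.4504, -0.2325, 0.3041]
tcp_rot: [0.099, 0.995, -0.002, 0.002]
force: [1.1, -0.3, -5.8]
finger_gap: 0.0462
grip_force: 40.0
```

drive_tool --series '[[[-1,18,33,0,0,0,0.045],[-1,18,33,0,0,0,0.045],[-1,14,26,0,0,0,0.04],[-1,10,17,0,0,0,0.03],[-1,6,8,0,0,0,0.012]]]'

```text
t: 20.6
position: [0.5168, -0.1117, 0.3004]
tcp_rot: [0.011, 1.0, 0.001, -0.001]
force: [-0.6, -0.5, -5.1]
finger_gap: 0.0458
grip_force: 40.0
```

drive_tool --series '[[[-1,0,0,-10,0,0,0],[-1,0,0,-20,0,0,0],[-1,0,0,-18,0,0,0],[-1,0,0,-5,0,0,0],[-1,0,0,0,0,0,0]]]'

```text
t: 21.02
position: [0.5149, -0.1148, 0.2462]
tcp_rot: [0.013, 1.0, 0.0, -0.003]
force: [-0.9, 0.2, -4.8]
finger_gap: 0.0458
grip_force: 40.0
```

```bash
python3 - <<'E'
from caps import *
st(); s=snap("scene","scene3"); caps(s,"r",.085); st()
w=snap("wrist","w3")
E
```

```text
t21.02 pos [ 514.9 -114.8  246.2] ty -0.0266 tilt [-0.006   0.0011] gap 45.8 gf 40.0 F [-0.9  0.2 -4.8]
r [271, 54, 17, 22, 236] cap ctr [-399.6  143. ] [ 53.8 172.9] 77.1 mean [-412.1  151.6]
r [7, 71, 59, 45, 2009] cap ctr [-471.2 -632.1] [161.6 274.3] 89.7 mean [-463.8 -633.3]
r [81, 89, 61, 45, 2200] cap ctr [-268.8 -418.4] [243.1 167.1] 0.1 mean [-263.  -420.2]
r [0, 176, 10, 53, 287] cap ctr [ 100.8 -672.7] [215.5  20.4] 5.9 mean [  77.4 -678.9]
r [0, 201, 31, 95, 956] cap ctr [ 275.9 -637. ] [304.6  54.3] 5.6 mean [ 339.4 -619.5]
r [140, 235, 25, 34, 359] cap ctr [ 398.6 -359.1] [ 24.2 100.8] 60.5 mean [ 400.7 -360.4]
r [268, 249, 26, 25, 387] cap ctr [ 516.7 -114.5] [42.2 67.1] 89.0 mean [ 513.  -114.5]
r [76, 291, 37, 28, 480] cap ctr [ 510.3 -478. ] [67.8 39.4] 33.8 mean [ 507.3 -480.4]
t21.07 pos [ 515.7 -114.9  247.6] ty -0.0266 tilt [-0.0028  0.0004] gap 46.1 gf 40.0 F [ 1.8 -0.5 -4.8]
```

View pics/scene3.png

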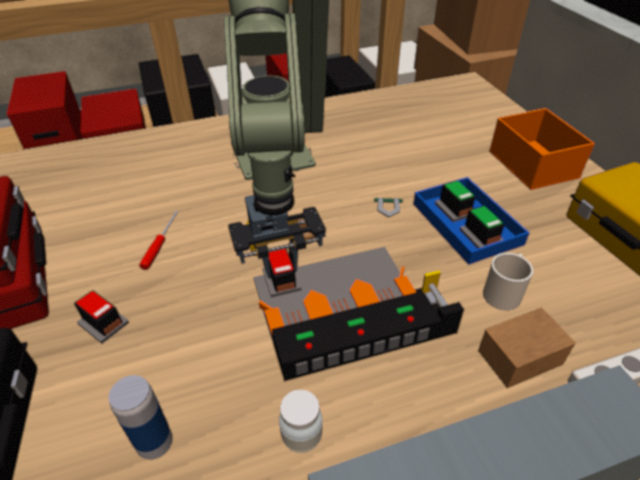

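The red pack hangs level over the apron in front of the right lane (281,268), with its nose toward the dock and centred. Lower it next.

drive_tool --series '[[[-1,0,0,-6,0,0,0],[-1,0,0,-3,0,0,0],[-1,0,0,-2,0,0,0],[-1,0,0,0,0,0,0],[-1,0,0,0,0,0,0]]]'

```text
t: 21.53
position: [0.5163, -0.1141, 0.2378]
tcp_rot: [0.013, 1.0, 0.0, 0.0]
force: [-0.0, -0.1, -5.6]
finger_gap: 0.0456
grip_force: 40.0
```

```bash
python3 - <<'E'
from caps import *
st(); s=snap("scene"); caps(s,"r",.074)
E
```

```text
t21.53 pos [ 516.3 -114.1  237.8] ty -0.0253 tilt [0.0002 0.    ] gap 45.6 gf 40.0 F [-0.  -0.1 -5.6]
r [274, 57, 15, 19, 183] cap ctr [-409.8  150.2] [ 46.5 145.8] 75.8 mean [-417.3  156.5]
r [7, 71, 59, 45, 2007] cap ctr [-496.1 -637.7] [163.7 279.7] 89.7 mean [-489.4 -638.9]
r [81, 89, 61, 45, 2199] cap ctr [-292.2 -420.7] [246.1 169.6] 0.1 mean [-285.9 -422.7]
r [0, 176, 10, 53, 288] cap ctr [  83.1 -678.9] [219.9  20.7] 5.9 mean [  59.7 -685.2]
r [0, 201, 31, 95, 956] cap ctr [ 261.5 -642.6] [309.2  55.1] 5.6 mean [ 325.4 -624.8]
r [140, 235, 25, 34, 358] cap ctr [ 386.2 -360.6] [ 24.6 102.7] 60.5 mean [ 388.4 -361.9]
r [269, 252, 25, 26, 390] cap ctr [ 516.8 -113.6] [42.7 67. ] 87.6 mean [ 513.1 -113.4]
r [76, 291, 37, 28, 480] cap ctr [ 499.4 -481.2] [68.8 39.9] 33.8 mean [ 496.4 -483.6]
```

drive_tool --series '[[[-1,0,0,-2.2,0,0,0],[-1,5,-0.1,0,0,0,0],[-1,10,-0.3,0,0,0,0],[-1,13,-0.3,0,0,0,0],[-1,10,-0.3,0,0,0,0]]]'

```text
t: 22.0
position: [0.5562, -0.1152, 0.2358]
tcp_rot: [0.013, 1.0, -0.0, 0.001]
force: [1.1, -0.7, -5.5]
finger_gap: 0.0455
grip_force: 40.0
```

drive_tool --series '[[[-1,10,-0.2,0,0,0,0],[-1,13,-0.3,0,0,0,0],[-1,13,-0.4,0,0,0,0],[-1,10,-0.2,0,0,0,0],[-1,6,-0.2,0,0,0,0]]]'

```text
t: 22.42
position: [0.608, -0.1164, 0.2353]
tcp_rot: [0.013, 1.0, -0.0, 0.001]
force: [-0.1, -0.7, -5.4]
finger_gap: 0.0458
grip_force: 40.0
```

```bash
python3 - <<'E'
from caps import *
st()
E
```

```text
t22.42 pos [ 608.  -116.4  235.3] ty -0.0250 tilt [ 0.0011 -0.0001] gap 45.8 gf 40.0 F [-0.1 -0.7 -5.4]
```

drive_tool --series '[[[-1,4,-0.1,0,0,0,0],[-1,3,0,-0.6,0,0,0],[-1,2,0,-0.4,0,0,0],[-1,1,0,0,0,0,0],[-1,0,0,0,0,0,0]]]'

```text
t: 22.83
position: [0.6162, -0.1165, 0.2344]
tcp_rot: [0.013, 1.0, 0.0, -0.0]
force: [-0.3, -0.2, -5.0]
finger_gap: 0.0454
grip_force: 40.0
```

drive_tool --series '[[[-1,1,0,0,0,0,0],[-1,0,0,0,0,0,0],[-1,0,0,0,0,0,0],[-1,0,0,0,0,0,0],[-1,0,0,0,0,0,0]]]'

```text
t: 23.25
position: [0.6172, -0.1165, 0.2345]
tcp_rot: [0.013, 1.0, 0.0, -0.0]
force: [-0.1, -0.1, -5.4]
finger_gap: 0.0456
grip_force: 40.0
```

```bash
python3 - <<'E'
from caps import *
st(); s=snap("scene"); caps(s,"r",.072)
E
```

```text
t23.25 pos [ 617.2 -116.5  234.5] ty -0.0253 tilt [-0.0001  0.0001] gap 45.6 gf 40.0 F [-0.1 -0.1 -5.4]
r [7, 71, 60, 45, 2017] cap ctr [-500.4 -638.6] [164.9 280.9] 89.5 mean [-493.7 -639.9]
r [81, 89, 61, 45, 2211] cap ctr [-295.8 -421.1] [247.8 170.1] 0.1 mean [-289.3 -423. ]
r [0, 176, 10, 53, 291] cap ctr [  80.  -680.1] [220.5  20.8] 5.9 mean [  57.4 -686.3]
r [0, 201, 31, 96, 975] cap ctr [ 259.6 -643.6] [311.5  55.4] 5.6 mean [ 323.2 -625.9]
r [140, 235, 25, 34, 357] cap ctr [ 383.7 -360.8] [ 24.6 102.6] 60.5 mean [ 385.9 -362.2]
r [76, 291, 37, 28, 480] cap ctr [ 497.4 -481.8] [69.  40.1] 33.8 mean [ 494.3 -484.2]
r [282, 291, 27, 26, 399] cap ctr [ 623.8 -116.5] [41.9 57.2] 88.1 mean [ 620.6 -116.3]
```

Not at the stop yet: no x force. I'll lower slightly and keep creeping forward.

drive_tool --series '[[[-1,1,0,-0.6,0,0,0],[-1,1,0,0,0,0,0],[-1,0,0,0,0,0,0],[-1,0,0,0,0,0,0],[-1,0,0,0,0,0,0]]]'

```text
t: 23.72
position: [0.6182, -0.1165, 0.2341]
tcp_rot: [0.013, 1.0, 0.0, -0.002]
force: [-6.6, -0.4, -0.7]
finger_gap: 0.0457
grip_force: 40.0
```

drive_tool --series '[[[-1,1,0,0,0,0,0],[-1,0,0,0,0,0,0],[-1,0,0,0,0,0,0],[-1,0,0,0,0,0,0],[-1,0,0,0,0,0,0]]]'

```text
t: 24.13
position: [0.6186, -0.1165, 0.2341]
tcp_rot: [0.012, 1.0, 0.0, -0.003]
force: [-8.4, -0.5, 1.7]
finger_gap: 0.0457
grip_force: 40.0
```

drive_tool --series '[[[-1,1,0,0,0,0,0],[-1,1,0,0,0,0,0],[-1,0,0,0,0,0,0],[-1,0,0,0,0,0,0],[-1,0,0,0,0,0,0]]]'

```text
t: 24.55
position: [0.6194, -0.1166, 0.2342]
tcp_rot: [0.012, 1.0, 0.0, -0.005]
force: [-12.7, -0.6, 7.1]
finger_gap: 0.0458
grip_force: 40.0
```

```bash
python3 - <<'E'
from caps import *
st()
E
```

```text
t24.55 pos [ 619.4 -116.6  234.2] ty -0.0248 tilt [-0.0102  0.0006] gap 45.8 gf 40.0 F [-12.7  -0.6   7.1]
```

drive_tool --series '[[[-1,-1.5,0,0,0,0,0],[-1,0,0,0,0,0,0],[0,0,0,0,0,0,0],[0.5,0,0,0,0,0,0],[0.5,0,0,0,0,0,0]]]'

```text
t: 24.97
position: [0.6216, -0.1167, 0.2351]
tcp_rot: [0.013, 1.0, -0.0, 0.002]
force: [-0.4, -0.1, 0.1]
finger_gap: 0.0563
grip_force: 0.0
```

drive_tool --series '[[[0.5,0,0,0,0,0,0],[0.6,0,0,0,0,0,0],[0.6,0,0,10,0,0,0],[0.6,0,0,25,0,0,0],[0.8,0,0,35,0,0,0]]]'

```text
t: 25.38
position: [0.6203, -0.1163, 0.3025]
tcp_rot: [0.013, 1.0, 0.001, -0.003]
force: [0.1, -0.4, 0.7]
finger_gap: 0.0771
grip_force: 0.0
```

drive_tool --series '[[[1,0,0,25,0,0,0],[1,-20,0,0,0,0,0],[1,-40,-10,0,0,0,0],[1,-40,-10,0,0,0,0],[1,-40,-10,0,0,0,0]]]'

```text
t: 25.8
position: [0.4795, -0.1464, 0.3297]
tcp_rot: [0.012, 1.0, -0.0, 0.001]
force: [0.1, -1.4, -0.2]
finger_gap: 0.0913
grip_force: 0.0
```

```bash
python3 - <<'E'
from caps import *
st(); s=snap("scene"); caps(s,"r",.072); s=snap("top","top4"); caps(s,"r",.072); caps(s,"r",.06);st()
cv2.imwrite("pics/crop4.png",cv2.resize(s["img"][110:300,220:580,::-1],None,fx=2,fy=2,interpolation=cv2.INTER_CUBIC))
E
```

```text
t25.80 pos [ 479.5 -146.4  329.7] ty -0.0241 tilt [ 0.0014 -0.0005] gap 91.3 gf 0.0 F [ 0.1 -1.4 -0.2]
r [276, 42, 17, 34, 472] cap ctr [-477.4  178.9] [ 54.5 284.1] 74.9 mean [-477.4  180.2]
r [7, 71, 60, 45, 2020] cap ctr [-500.5 -638.6] [164.9 281.1] 89.5 mean [-493.7 -639.9]
r [81, 89, 61, 45, 2205] cap ctr [-296.2 -421.1] [247.  170.1] 0.1 mean [-289.6 -423. ]
r [0, 176, 10, 53, 289] cap ctr [  80.6 -680. ] [219.3  20.8] 5.9 mean [  57.3 -686.3]
r [0, 202, 31, 95, 971] cap ctr [ 260.9 -643.4] [305.8  55.4] 5.6 mean [ 323.3 -625.9]
r [140, 235, 25, 34, 359] cap ctr [ 383.7 -360.9] [ 24.9 102.6] 60.5 mean [ 385.8 -362.1]
r [280, 286, 28, 31, 502] cap ctr [ 617.8 -116.7] [40.9 70.3] 88.1 mean [ 614.1 -117.1]
r [76, 291, 37, 28, 481] cap ctr [ 497.4 -481.8] [69.  40.1] 33.8 mean [ 494.3 -484.2]
r [437, 0, 98, 29, 1680] cap ctr [1000.8 -369.7] [206.7  67.1] 89.7 mean [1003.6 -357.7]
r [362, 171, 21, 32, 505] cap ctr [ 617.1 -116.8] [39.6 64.4] 89.8 mean [ 611.4 -116.8]
r [541, 238, 36, 33, 561] cap ctr [ 483.8 -478.2] [67.5 38.9] 34.0 mean [ 478.8 -480.9]
r [631, 274, 9, 41, 238] cap ctr [ 402.5 -616.1] [15.3 76.8] 82.7 mean [ 410.2 -619.2]
r [437, 0, 98, 29, 1680] cap ctr [1009.6 -374.7] [209.5  68. ] 89.7 mean [1012.4 -362.4]
r [362, 171, 21, 32, 505] cap ctr [ 620.6 -118.2] [40.2 65.3] 89.8 mean [ 614.8 -118.2]
r [541, 238, 36, 33, 561] cap ctr [ 485.6 -484.6] [68.4 39.5] 34.0 mean [ 480.4 -487.3]
r [631, 274, 9, 41, 238] cap ctr [ 403.1 -624.4] [15.5 77.8] 82.7 mean [ 410.9 -627.5]
t25.90 pos [ 475.4 -146.6  329. ] ty -0.0275 tilt [-0.0056  0.001 ] gap 91.4 gf 0.0 F [ 0.3 -0.7 -0.2]
```

View pics/crop4.png

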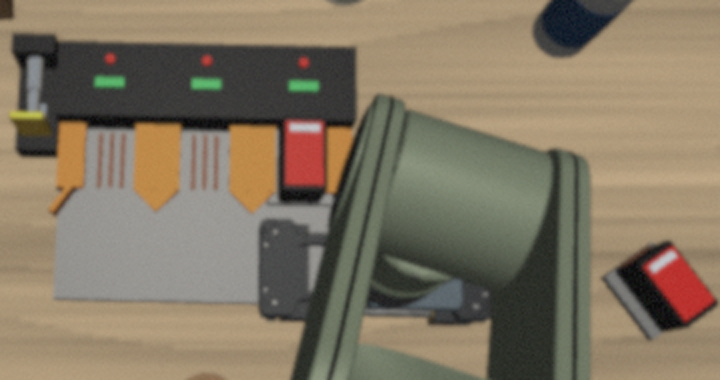

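The right-lane pack is home at (303,155) in the crop, about 1 mm from the prediction. The second flat pack is at (485.6,-484.9) mm with yaw 0.593.

drive_tool --series '[[[1,0,-25,0,0,0,0.05],[1,1,-38,0,0,0,0.06],[1,1,-38,0,0,0,0.07],[1,1,-38,0,0,0,0.07],[1,1,-38,0,0,0,0.07]]]'

```text
t: 26.32
position: [0.4854, -0.3253, 0.33]
tcp_rot: [-0.149, 0.989, -0.001, 0.001]
force: [0.4, 0.2, -0.6]
finger_gap: 0.091
grip_force: 0.0
```

drive_tool --series '[[[1,1,-38,0,0,0,0.07],[1,1,-38,0,0,0,0.07],[1,1,-38,0,0,0,0.07],[1,1,-30,0,0,0,0.06],[1,0,-17,0,0,0,0.028]]]'

```text
t: 26.73
position: [0.5468, -0.3924, 0.3147]
tcp_rot: [-0.22, 0.973, -0.058, -0.044]
force: [0.2, -0.1, -0.6]
finger_gap: 0.0912
grip_force: 0.0
```

drive_tool --series '[[[1,0,0,-10,0,0,0],[1,0,0,-25,0,0,0],[1,0,0,-15,0,0,0],[1,0,0,0,0,0,0],[1,0,0,0,0,0,0]]]'

```text
t: 27.15
position: [0.5443, -0.391, 0.2641]
tcp_rot: [-0.219, 0.973, -0.056, -0.046]
force: [-0.8, -0.9, 1.1]
finger_gap: 0.0916
grip_force: 0.0
```

```bash
python3 - <<'E'
from caps import *
st()
E
```

```text
t27.15 pos [ 544.3 -391.   264.1] ty 0.4480 tilt [-0.0644 -0.1284] gap 91.6 gf 0.0 F [-0.8 -0.9  1.1]
```

```bash
python3 - <<'E'
from caps import *
o=st(); print(np.round(o["joint_positions"],3)); s=snap("top"); caps(s,"r",.06)
E
```

```text
t27.15 pos [ 544.3 -391.   264.1] ty 0.4480 tilt [-0.0644 -0.1284] gap 91.6 gf 0.0 F [-0.8 -0.9  1.1]
[-0.609  0.57   1.527 -0.167  1.03  -2.538]
r [437, 0, 98, 29, 1675] cap ctr [1009.6 -374.6] [209.2  68. ] 89.7 mean [1012.4 -362.3]
r [362, 174, 21, 29, 499] cap ctr [ 617.4 -118.6] [40.5 58.9] 89.8 mean [ 614.8 -118.5]
```

drive_tool --series '[[[1,0,0,20,0,0,-0.1],[1,0,0,30,0,0,-0.12],[1,0,0,10,0,0,-0.12],[1,0,0,0,0,0,-0.12],[1,0,0,0,0,0,-0.12]]]'

```text
t: 27.62
position: [0.545, -0.3915, 0.3285]
tcp_rot: [0.071, 0.995, -0.043, -0.057]
force: [-0.9, 0.0, -0.4]
finger_gap: 0.0912
grip_force: 0.0
```

```bash
cat >> h.py <<'E'
def togo(p,yaw):
    o=r.observe(); R=Ro.from_quat(o["tcp_rot"]); z=R.as_matrix()[:,2]
    tgt=Ro.from_euler("z",yaw)*Ro.from_matrix(np.diag([-1.,1,-1]))
    print("togo mm",np.round(np.array(p)-o["position"]*1000,1),"rotvec",np.round((tgt*R.inv()).as_rotvec(),4),"q",np.round(o["joint_positions"],2))
E
python3 - <<'E'
from h import *
st(); togo([485.6,-484.9,300],.593-np.pi)
E
```

```text
t27.62 pos [ 545.  -391.5  328.5] ty -0.1384 tilt [-0.119  -0.0773] gap 91.2 gf 0.0 F [-0.9  0.  -0.4]
togo mm [-59.4 -93.4 -28.5] rotvec [-0.1076 -0.1486 -2.4001] q [-0.61  0.53  1.42 -0.14  1.25 -1.99]
```

drive_tool --series '[[[1,-8,-12,0,0.0385,-0.0595,0],[1,-12,-18,0,0.0385,-0.0595,0],[1,-14,-22,0,0,0,-0.12],[1,-14,-22,0,0,0,-0.12],[1,-11,-19,0,0,0,-0.12]]]'

```text
t: 28.03
position: [0.4846, -0.4857, 0.3271]
tcp_rot: [0.249, 0.969, 0.0, -0.001]
force: [1.0, -0.6, 0.2]
finger_gap: 0.091
grip_force: 0.0
```

drive_tool --series '[[[1,0,0,0,0,0,-0.12],[1,0,0,0,0,0,-0.12],[1,0,0,0,0,0,-0.12],[1,0,0,0,0,0,-0.12],[1,0,0,0,0,0,-0.12]]]'

```text
t: 28.45
position: [0.4857, -0.4846, 0.3269]
tcp_rot: [0.524, 0.852, 0.002, -0.0]
force: [0.3, -0.1, -0.1]
finger_gap: 0.0911
grip_force: 0.0
```

drive_tool --series '[[[1,0,0,0,0,0,-0.12],[1,0,0,0,0,0,-0.12],[1,0,0,0,0,0,-0.12],[1,0,0,0,0,0,-0.12],[1,0,0,0,0,0,-0.12]]]'

```text
t: 28.87
position: [0.4858, -0.4845, 0.327]
tcp_rot: [0.752, 0.659, 0.003, 0.0]
force: [0.6, -0.7, 0.2]
finger_gap: 0.0915
grip_force: 0.0
```

drive_tool --series '[[[1,0,0,0,0,0,-0.12],[1,0,0,0,0,0,-0.12],[1,0,0,0,0,0,-0.12],[1,0,0,0,0,0,-0.12],[1,0,0,0,0,0,-0.12]]]'

```text
t: 29.28
position: [0.4857, -0.4845, 0.327]
tcp_rot: [0.913, 0.407, 0.003, 0.001]
force: [0.6, -0.4, 0.1]
finger_gap: 0.0912
grip_force: 0.0
```

```bash
python3 - <<'E'
from h import *
st(); togo([485.6,-484.9,222],.593-np.pi)
E
```

```text
t29.28 pos [ 485.7 -484.5  327. ] ty -2.3026 tilt [0.007  0.0008] gap 91.2 gf 0.0 F [ 0.6 -0.4  0.1]
togo mm [-1.00e-01 -4.00e-01 -1.05e+02] rotvec [ 0.     0.007 -0.246] q [-0.8   0.54  1.4   0.01  1.19 -0.07]
```

drive_tool --series '[[[1,0,0,-10,0,0.003,-0.12],[1,0,0,-20,0,0.003,-0.12],[1,0,0,-15,0,0,-0.006],[1,0,0,-5,0,0,0],[1,0,0,0,0,0,0]]]'

```text
t: 29.7
position: [0.4856, -0.4843, 0.2747]
tcp_rot: [0.955, 0.295, -0.0, -0.002]
force: [-1.1, 0.2, 0.5]
finger_gap: 0.0911
grip_force: 0.0
```

```bash
python3 - <<'E'
from caps import *
s=snap("scene"); caps(s,"r",.06); st(); togo([485.6,-484.9,222],.593-np.pi)
E
```

```text
r [85, 89, 57, 45, 1632] cap ctr [-322.  -417.6] [160.3 249.3] 89.4 mean [-302.7 -405.7]
r [0, 178, 8, 50, 229] cap ctr [  63.4 -689. ] [212.7  16.1] 5.9 mean [  52.3 -693. ]
r [17, 220, 12, 45, 364] cap ctr [ 238.5 -632.7] [155.4  21.8] 3.9 mean [ 253.6 -630.4]
r [140, 235, 25, 34, 360] cap ctr [ 370.  -362.7] [ 25.2 104.6] 61.5 mean [ 372.1 -363.6]
r [0, 279, 25, 17, 219] cap ctr [ 379.1 -642.4] [37.3 44.4] 6.1 mean [ 383.7 -643.1]
r [280, 286, 29, 31, 498] cap ctr [ 607.5 -114.3] [41.6 70.9] 88.1 mean [ 603.8 -114.4]
r [76, 291, 37, 28, 478] cap ctr [ 485.5 -485.2] [70.1 40.7] 33.8 mean [ 482.4 -487.8]
t29.75 pos [ 485.8 -484.6  275.7] ty -2.5422 tilt [0.0001 0.0019] gap 90.9 gf 0.0 F [-0.2 -0.3 -0.4]
togo mm [ -0.2  -0.3 -53.7] rotvec [-0.0019  0.0001 -0.0063] q [-0.8   0.59  1.46  0.    1.1   0.17]
```

drive_tool --series '[[[1,0,0,-10,0,0,-0.006],[1,0,0,-20,0,0,0],[1,0,0,-14,0,0,0],[1,0,0,-6,0,0,0],[1,0,0,-3,0,0,0]]]'

```text
t: 30.17
position: [0.4857, -0.4845, 0.2212]
tcp_rot: [0.956, 0.292, -0.0, -0.002]
force: [-0.2, -0.0, 0.5]
finger_gap: 0.0911
grip_force: 0.0
```

drive_tool --series '[[[0.5,0,0,0,0,0,0],[0,0,0,0,0,0,0],[-1,0,0,0,0,0,0],[-1,0,0,0,0,0,0],[-1,0,0,0,0,0,0]]]'

```text
t: 30.58
position: [0.4859, -0.4846, 0.2226]
tcp_rot: [0.956, 0.292, 0.0, -0.001]
force: [0.4, -0.0, 0.1]
finger_gap: 0.0608
grip_force: 0.0
```

drive_tool --series '[[[-1,0,0,0,0,0,0],[-1,0,0,0,0,0,0],[-1,0,0,0,0,0,0],[-1,0,0,0,0,0,0],[-1,0,0,0,0,0,0]]]'

```text
t: 31.0
position: [0.4859, -0.4847, 0.2221]
tcp_rot: [0.956, 0.292, 0.0, -0.001]
force: [0.7, -0.6, 0.8]
finger_gap: 0.0459
grip_force: 40.0
```

```bash
python3 - <<'E'
from caps import *
s=snap("scene"); caps(s,"r",.06); st(); togo([518.7,-14.3,302],-.025-np.pi)
E
```

```text
r [291, 42, 25, 30, 216] cap ctr [-499.8  254.6] [ 32.1 269.2] 87.2 mean [-478.6  252.2]
r [9, 77, 16, 28, 153] cap ctr [-571.6 -721.2] [ 30.5 201.1] 83.4 mean [-595.7 -716.5]
r [108, 89, 34, 41, 913] cap ctr [-321. -379.] [ 94.5 251.9] 85.5 mean [-301.1 -376.7]
r [0, 218, 30, 78, 883] cap ctr [ 275.8 -644.5] [244.   54.5] 3.9 mean [ 317.1 -631.5]
r [140, 235, 25, 34, 359] cap ctr [ 370.1 -362.5] [ 25.2 104.6] 60.9 mean [ 372.1 -363.7]
r [280, 286, 29, 31, 499] cap ctr [ 607.8 -114.3] [41.6 71.5] 88.1 mean [ 603.9 -114.5]
r [83, 291, 30, 28, 430] cap ctr [ 485.7 -483.4] [67.6 41.8] 33.8 mean [ 483.4 -483.6]
t31.05 pos [ 485.9 -484.7  222.1] ty -2.5487 tilt [0.     0.0018] gap 45.9 gf 40.0 F [ 1.  -1.1  1. ]
togo mm [ 32.8 470.4  79.9] rotvec [-1.700e-03  6.000e-04 -6.179e-01] q [-0.8   0.64  1.51  0.    0.99  0.18]
```

drive_tool --series '[[[-1,0,0,15,0,0,0],[-1,0,0,25,0,0,0],[-1,0,5,30,0,0,-0.02],[-1,1,15,20,0,0,-0.04],[-1,2,28,5,0,0,-0.04]]]'

```text
t: 31.47
position: [0.4889, -0.4385, 0.3199]
tcp_rot: [0.97, 0.242, 0.002, 0.002]
force: [1.9, 1.0, -3.2]
finger_gap: 0.0458
grip_force: 40.0
```

drive_tool --series '[[[-1,3,38,0,0,0,-0.05],[-1,3,38,0,0,0,-0.05],[-1,3,38,0,0,0,-0.05],[-1,3,38,0,0,0,-0.05],[-1,3,38,0,0,0,-0.05]]]'

```text
t: 31.88
position: [0.5029, -0.2445, 0.3157]
tcp_rot: [0.993, 0.12, -0.001, -0.002]
force: [0.1, 0.1, -3.8]
finger_gap: 0.0457
grip_force: 40.0
```

drive_tool --series '[[[-1,3,38,0,0,0,-0.05],[-1,3,38,0,0,0,-0.05],[-1,3,38,0,0,0,-0.05],[-1,3,38,0,0,0,-0.05],[-1,2,36,0,0,0,-0.04]]]'

```text
t: 32.3
position: [0.517, -0.0564, 0.3159]
tcp_rot: [1.0, 0.0, -0.001, -0.002]
force: [0.9, 0.8, -4.9]
finger_gap: 0.0459
grip_force: 40.0
```

drive_tool --series '[[[-1,2,28,0,0,0,-0.027],[-1,1,12,-5,0,0,0],[-1,0,5,-15,0,0,0],[-1,0,0,-25,0,0,0],[-1,0,0,-15,0,0,0]]]'

```text
t: 32.72
position: [0.5197, -0.0132, 0.2544]
tcp_rot: [1.0, -0.011, -0.002, -0.001]
force: [-0.6, -0.3, -4.7]
finger_gap: 0.046
grip_force: 40.0
```

```bash
python3 - <<'E'
from caps import *
s=snap("scene"); s=snap("scene"); caps(s,"r",.086); st(); togo([518.7,-14.5,235.5],-.025-np.pi)
E
```

```text
r [7, 71, 60, 46, 2024] cap ctr [-459.9 -631.6] [161.8 291.3] 89.5 mean [-460.6 -632.9]
r [81, 89, 61, 45, 2216] cap ctr [-266.  -418.1] [244.5 167.2] 0.1 mean [-260.4 -420. ]
r [0, 176, 10, 53, 291] cap ctr [ 101.8 -672.2] [216.3  20.4] 5.9 mean [  80.2 -678.3]
r [0, 201, 31, 96, 974] cap ctr [ 277.  -636.5] [303.6  54.3] 5.6 mean [ 339.8 -619.1]
r [140, 235, 25, 34, 359] cap ctr [ 399.7 -359.3] [ 24.3 100.7] 61.5 mean [ 401.8 -360.3]
r [317, 237, 25, 24, 347] cap ctr [515.9 -10.4] [42.7 68.3] 86.6 mean [513.8  -9.7]
r [280, 286, 28, 31, 502] cap ctr [ 629.4 -119.6] [40.2 69. ] 88.1 mean [ 625.8 -119.8]
t32.82 pos [519.1 -13.7 253.5] ty -3.1652 tilt [-0.008   0.0026] gap 45.9 gf 40.0 F [ 0.  -0.2 -3.5]
togo mm [ -0.4  -0.8 -18. ] rotvec [-0.0027 -0.008  -0.0014] q [-0.05  0.38  1.9   0.    0.87  1.54]
```

drive_tool --series '[[[-1,0,-0.8,-6,0,0,0],[-1,0,0,-5,0,0,0],[-1,0,0,-3,0,0,0],[-1,0,0,0,0,0,0],[-1,0,0,0,0,0,0]]]'

```text
t: 33.23
position: [0.5209, -0.0145, 0.2431]
tcp_rot: [1.0, -0.012, 0.001, -0.001]
force: [-0.2, 0.2, -3.5]
finger_gap: 0.0459
grip_force: 40.0
```

```bash
python3 - <<'E'
from caps import *
o=st(); s=snap("scene"); caps(s,"r",o["position"][2]-.222+.06); togo([518.7,-14.5,235.5],-.025-np.pi)
cv2.imwrite("pics/crop5.png",cv2.resize(s["img"][180:340,220:460,::-1],None,fx=3,fy=3,interpolation=cv2.INTER_CUBIC))
E
```

```text
t33.23 pos [520.9 -14.5 243.1] ty -3.1659 tilt [0.0016 0.0025] gap 45.9 gf 40.0 F [-0.2  0.2 -3.5]
r [7, 71, 59, 46, 2027] cap ctr [-476.4 -634. ] [162.7 283.2] 89.7 mean [-471.7 -635.4]
r [81, 89, 61, 45, 2212] cap ctr [-276.2 -419.2] [246.3 168. ] 0.1 mean [-270.6 -421.1]
r [0, 176, 10, 53, 290] cap ctr [  94.2 -675. ] [217.8  20.5] 5.9 mean [  71.5 -681.1]
r [0, 201, 31, 96, 981] cap ctr [ 271.1 -639. ] [306.9  54.8] 5.6 mean [ 334.4 -621.5]
r [140, 235, 25, 34, 361] cap ctr [ 394.2 -360. ] [ 24.5 101.7] 61.5 mean [ 396.2 -360.9]
r [318, 241, 24, 25, 346] cap ctr [523.7 -13.2] [42.3 67.8] 87.3 mean [521.6 -12.3]
r [280, 286, 29, 31, 504] cap ctr [ 625.4 -118.6] [40.4 69.5] 88.1 mean [ 621.9 -118.8]
togo mm [-2.2 -0.1 -7.7] rotvec [-0.0025  0.0019 -0.0007] q [-0.05  0.4   1.91  0.    0.83  1.54]
```

View pics/crop5.png

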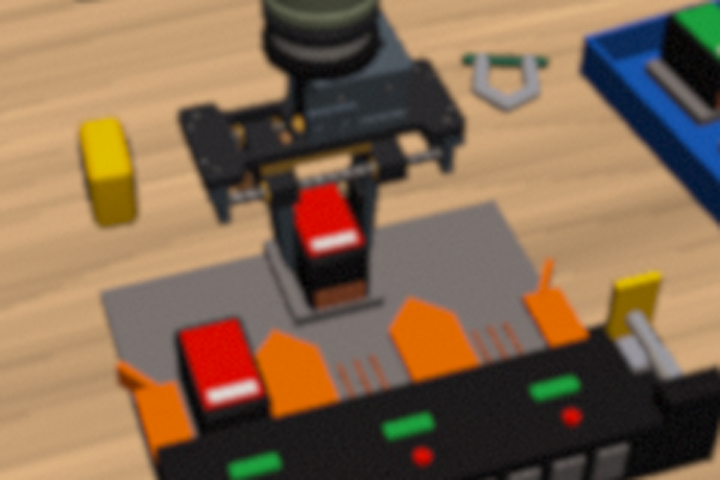

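The pack hangs over the apron in line with the middle lane (328,240 in the crop). Lower it and slide in.

drive_tool --series '[[[-1,-1,0,-3,0,0,0],[-1,0,0,-2,0,0,0],[-1,0,0,0,0,0,0],[-1,0,0,0,0,0,0],[-1,0,0,0,0,0,0]]]'

```text
t: 33.7
position: [0.5198, -0.0143, 0.2378]
tcp_rot: [1.0, -0.012, 0.001, -0.001]
force: [-0.1, -0.4, -4.4]
finger_gap: 0.0459
grip_force: 40.0
```

```bash
python3 - <<'E'
from caps import *
o=st(); s=snap("scene"); caps(s,"r",o["position"][2]-.222+.06); togo([518.7,-14.5,235.5],-.025-np.pi)
E
```

```text
t33.70 pos [519.8 -14.3 237.8] ty -3.1656 tilt [0.0011 0.0025] gap 45.9 gf 40.0 F [-0.1 -0.4 -4.4]
r [7, 71, 60, 45, 2028] cap ctr [-491.  -636.8] [164.  282.6] 89.4 mean [-484.4 -638.1]
r [81, 89, 61, 45, 2214] cap ctr [-287.1 -420.2] [247.9 169.5] 0.1 mean [-281.4 -422.2]
r [0, 176, 10, 53, 295] cap ctr [  85.9 -677.9] [219.3  20.7] 5.9 mean [  63.7 -684. ]
r [0, 202, 31, 95, 979] cap ctr [ 266.  -641.5] [304.4  55.2] 5.6 mean [ 327.7 -624. ]
r [140, 235, 25, 34, 360] cap ctr [ 388.2 -360.5] [ 24.6 102.4] 60.9 mean [ 390.2 -361.7]
r [317, 242, 25, 25, 339] cap ctr [522.7 -13.1] [42.6 66.9] 88.8 mean [520.4 -11.8]
r [280, 286, 28, 31, 501] cap ctr [ 620.9 -117.5] [40.7 70. ] 88.1 mean [ 617.3 -117.8]
togo mm [-1.1 -0.2 -2.3] rotvec [-0.0025  0.0012 -0.0009] q [-0.05  0.4   1.92  0.    0.82  1.54]
```

drive_tool --series '[[[-1,0,0,-2.2,-0.002,0,0],[-1,5,-0.2,0,0,0,0],[-1,10,-0.3,0,0,0,0],[-1,13,-0.4,0,0,0,0],[-1,10,-0.3,0,0,0,0]]]'

```text
t: 34.17
position: [0.5596, -0.0156, 0.2358]
tcp_rot: [1.0, -0.012, 0.002, -0.0]
force: [0.3, 0.3, -4.2]
finger_gap: 0.0459
grip_force: 40.0
```

drive_tool --series '[[[-1,10,-0.2,0,0,0,0],[-1,13,-0.3,0,0,0,0],[-1,13,-0.4,0,0,0,0],[-1,10,-0.2,0,0,0,0],[-1,5,-0.2,0,0,0,0]]]'

```text
t: 34.58
position: [0.6105, -0.0169, 0.2355]
tcp_rot: [1.0, -0.012, 0.001, -0.0]
force: [-0.1, 0.3, -3.3]
finger_gap: 0.0464
grip_force: 40.0
```

```bash
python3 - <<'E'
from caps import *
o=st(); togo([618.7,-17,234],-.025-np.pi)
E
```

```text
t34.58 pos [610.5 -16.9 235.5] ty -3.1657 tilt [0.0024 0.0005] gap 46.4 gf 40.0 F [-0.1  0.3 -3.3]
togo mm [ 8.2 -0.1 -1.5] rotvec [-0.0005  0.0024 -0.0009] q [-0.05  0.52  1.7   0.    0.92  1.55]
```

drive_tool --series '[[[-1,4,-0.1,0,0,0,0],[-1,2,0,-0.6,0,0,0],[-1,2,0,-0.6,0,0,0],[-1,1,0,0,0,0,0],[-1,0,0,0,0,0,0]]]'

```text
t: 35.0
position: [0.6176, -0.0169, 0.2343]
tcp_rot: [1.0, -0.012, 0.0, -0.0]
force: [-0.7, -0.7, -3.1]
finger_gap: 0.0455
grip_force: 40.0
```

drive_tool --series '[[[-1,1,0,-0.3,0,0,0],[-1,1,0,0,0,0,0],[-1,0,0,0,0,0,0],[-1,0,0,0,0,0,0],[-1,0,0,0,0,0,0]]]'

```text
t: 35.42
position: [0.6198, -0.0169, 0.2341]
tcp_rot: [1.0, -0.012, 0.001, -0.0]
force: [1.1, 0.3, -3.8]
finger_gap: 0.046
grip_force: 40.0
```

drive_tool --series '[[[-1,1,0,0,0,0,0],[-1,1,0,0,0,0,0],[-1,0,0,0,0,0,0],[-1,0,0,0,0,0,0],[-1,0,0,0,0,0,0]]]'

```text
t: 35.83
position: [0.6206, -0.0169, 0.2342]
tcp_rot: [1.0, -0.012, -0.002, -0.0]
force: [-5.0, 0.3, 1.5]
finger_gap: 0.0457
grip_force: 40.0
```

drive_tool --series '[[[-1,1,0,0,0,0,0],[-1,1,0,0,0,0,0],[-1,1,0,0,0,0,0],[-1,0,0,0,0,0,0],[-1,0,0,0,0,0,0]]]'

```text
t: 36.25
position: [0.6218, -0.017, 0.2344]
tcp_rot: [1.0, -0.012, -0.005, -0.0]
force: [-13.3, -0.5, 7.8]
finger_gap: 0.0458
grip_force: 40.0
```

drive_tool --series '[[[-1,-1.5,0,0,0,0,0],[-1,0,0,0,0,0,0],[0,0,0,0,0,0,0],[0.5,0,0,0,0,0,0],[0.5,0,0,0,0,0,0]]]'

```text
t: 36.67
position: [0.6239, -0.0169, 0.2349]
tcp_rot: [1.0, -0.012, 0.002, -0.0]
force: [0.4, 0.1, -0.5]
finger_gap: 0.0562
grip_force: 0.0
```

drive_tool --series '[[[0.5,0,0,0,0,0,0],[0.5,0,0,0,0,0,0],[0.5,0,0,10,0,0,0],[0.5,0,0,25,0,0,0],[0.5,0,0,35,0,0,0]]]'

```text
t: 37.08
position: [0.6227, -0.0169, 0.3027]
tcp_rot: [1.0, -0.012, -0.003, -0.0]
force: [1.2, -0.3, 0.4]
finger_gap: 0.0682
grip_force: 0.0
```

drive_tool --series '[[[-1,0,0,25,0,0,0],[-1,-20,0,0,0,0,0],[-1,-38,0,0,0,0,0],[-1,-38,0,0,0,0,0],[-1,-20,0,0,0,0,0]]]'

```text
t: 37.5
position: [0.5038, -0.0168, 0.3296]
tcp_rot: [1.0, -0.012, -0.001, -0.0]
force: [-0.3, -0.5, -0.1]
finger_gap: 0.0378
grip_force: 0.0
```

```bash
python3 - <<'E'
from caps import *
o=st(); s=snap("scene"); caps(s,"r",.072); 
h=cv2.cvtColor(s["img"],cv2.COLOR_RGB2HSV)
m=((h[...,0]>22)&(h[...,0]<34)&(h[...,1]>170)&(h[...,2]>110)).astype(np.uint8); m[:,:410]=0;m[:,450:]=0;m[:255]=0;m[310:]=0
ys,xs=np.nonzero(m); print("tab px",xs.min(),xs.max(),ys.min(),ys.max())
T=snap("top","top6")
cv2.imwrite("pics/crop6.png",cv2.resize(np.hstack([s["img"][240:340,380:480,::-1],T["img"][110:210,210:310,::-1]]),None,fx=4,fy=4,interpolation=cv2.INTER_CUBIC))
E
```

```text
t37.50 pos [503.8 -16.8 329.6] ty -3.1656 tilt [-0.0014  0.0006] gap 37.8 gf 0.0 F [-0.3 -0.5 -0.1]
r [265, 44, 16, 26, 174] cap ctr [-503.8  143.9] [ 38.2 222.5] 80.3 mean [-524.3  152.7]
r [7, 71, 59, 45, 2014] cap ctr [-499.4 -638.7] [164.1 283.1] 89.6 mean [-493.5 -639.9]
r [81, 89, 61, 45, 2211] cap ctr [-294.8 -421.1] [249.8 170.1] 0.1 mean [-289.4 -423. ]
r [0, 176, 10, 53, 288] cap ctr [  80.  -680.1] [220.5  20.8] 5.9 mean [  57.  -686.4]
r [0, 202, 31, 95, 966] cap ctr [ 260.7 -643.5] [305.4  55.4] 5.6 mean [ 323.5 -625.9]
r [140, 235, 25, 34, 362] cap ctr [ 383.9 -360.9] [ 24.6 102.9] 60.5 mean [ 385.8 -362. ]
r [328, 275, 30, 29, 459] cap ctr [620.8 -16.8] [40.9 70.1] 88.4 mean [616.7 -17.4]
r [280, 286, 28, 31, 503] cap ctr [ 617.8 -116.7] [40.9 70.3] 88.1 mean [ 614.2 -117. ]
tab px 425 439 271 276
```

View pics/crop6.png

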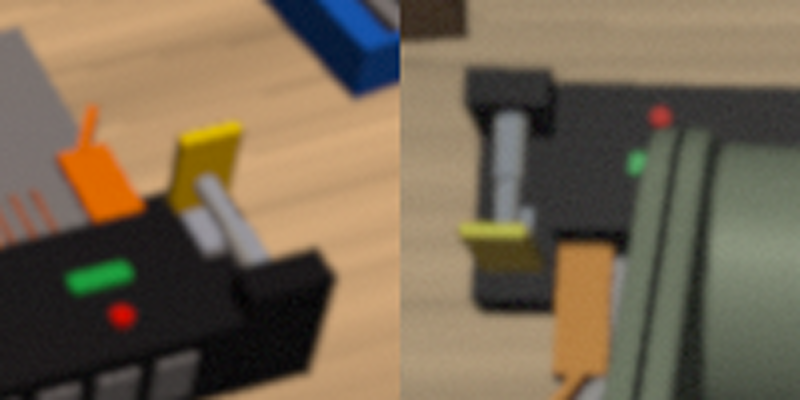

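```bash
python3 - <<'E'
from h import *
T=snap("top");S=snap("scene")
def tri(a,b):
    A=[];B=[]
    for s,uv in((T,a),(S,b)):
        P=unproj(s,uv,0.)[0];Q=unproj(s,uv,.1)[0];d=(Q-P)/np.linalg.norm(Q-P);M=np.eye(3)-np.outer(d,d);A.append(M);B.append(M@P)
    X=np.linalg.solve(sum(A),sum(B)); return X,proj(T,X),proj(S,X)
for a,b in(((225.3,165.7),(440.3,270.8)),((242,166.2),(424.8,274.4)),((233.7,168),(432.5,272.3))): print(*[np.round(v,4) for v in tri(a,b)])
print(unproj(T,[[233.7,165.7],[233.7,168],[233.7,170.5]],.07),"track front",unproj(T,[237,186.5],.012))
E
```

```text
[0.6561 0.176  0.0894] [[224.7428 165.4684]] [[439.7139 270.9266]]
[0.6548 0.1426 0.0897] [[241.5361 166.0132]] [[424.3084 274.4963]]
[0.6524 0.1603 0.0868] [[232.8283 167.6431]] [[431.5805 272.4877]]
[[0.66227261 0.16202512 0.07      ]
 [0.65740361 0.1618796  0.07      ]
 [0.65212152 0.16172174 0.07      ]] track front [[0.63571608 0.16502423 0.012     ]]
```

drive_tool --series '[[[-1,15,28,0,0,0,0],[-1,20,36,0,0,0,0],[-1,20,36,0,0,0,0],[-1,20,36,0,0,0,0],[-1,15,28,0,0,0,0]]]'

```text
t: 38.12
position: [0.6, 0.1501, 0.3293]
tcp_rot: [1.0, -0.012, 0.002, -0.001]
force: [1.0, -0.0, 0.5]
finger_gap: 0.0008
grip_force: 0.0
```

drive_tool --series '[[[-1,6,14,-15,0,0,0],[-1,0,0,-25,0,0,0],[-1,0,0,-25,0,0,0],[-1,0,0,-15,0,0,0],[-1,0,0,-4,0,0,0]]]'

```text
t: 38.53
position: [0.6037, 0.1615, 0.2417]
tcp_rot: [1.0, -0.012, -0.002, 0.0]
force: [-0.5, -0.3, 0.1]
finger_gap: 0.0004
grip_force: 0.0
```

```bash
python3 - <<'E'
from h import *
st(); S=snap("scene"); togo([600,161.2,246],-.025-np.pi)
cv2.imwrite("pics/crop7.png",cv2.resize(S["img"][170:340,320:520,::-1],None,fx=3.5,fy=3.5,interpolation=cv2.INTER_CUBIC))
E
```

```text
t38.53 pos [603.7 161.5 241.7] ty -3.1652 tilt [-0.0036 -0.0006] gap 0.4 gf 0.0 F [-0.5 -0.3  0.1]
togo mm [-3.9 -0.2  3.4] rotvec [ 0.0002 -0.0024 -0.0012] q [0.24 0.53 1.66 0.   0.95 1.84]
```

View pics/crop7.png

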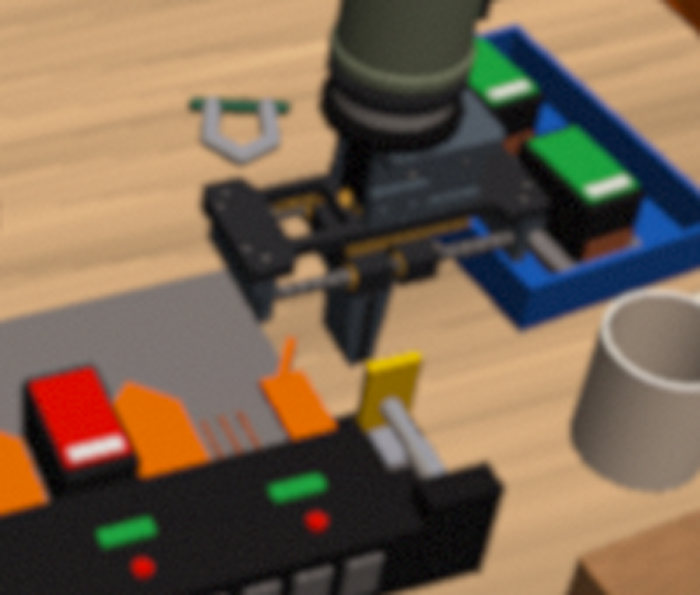

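The closed fingertips stand just in front of the yellow tab and in line with it. Push along +x.

drive_tool --series '[[[-1,4,-0.1,3,0,0,0],[-1,6,-0.15,0,0,0,0],[-1,6,-0.15,0,0,0,0],[-1,6,-0.15,0,0,0,0],[-1,5,-0.1,0,0,0,0]]]'

```text
t: 39.0
position: [0.6314, 0.1603, 0.2491]
tcp_rot: [1.0, -0.012, 0.002, -0.001]
force: [0.1, 0.1, -0.7]
finger_gap: 0.0
grip_force: 0.0
```

drive_tool --series '[[[-1,5,-0.1,0,0,0,0],[-1,5,-0.1,0,0,0,0],[-1,5,-0.15,0,0,0,0],[-1,5,-0.1,0,0,0,0],[-1,2,0,0,0,0,0]]]'

```text
t: 39.42
position: [0.6518, 0.1599, 0.2482]
tcp_rot: [1.0, -0.012, -0.001, -0.0]
force: [-7.6, -0.6, 6.1]
finger_gap: 0.0003
grip_force: 3.7
```

```bash
python3 - <<'E'
from h import *
st(); S=snap("scene");st()
cv2.imwrite("pics/crop8.png",cv2.resize(S["img"][240:340,380:480,::-1],None,fx=4,fy=4,interpolation=cv2.INTER_CUBIC))
E
```

```text
t39.42 pos [651.8 159.9 248.2] ty -3.1659 tilt [-0.003   0.0002] gap 0.3 gf 3.7 F [-7.6 -0.6  6.1]
t39.47 pos [651.9 159.9 248.2] ty -3.1659 tilt [-0.0029  0.0002] gap -0.0 gf 3.7 F [-7.  -0.6  5.9]
```

View pics/crop8.png

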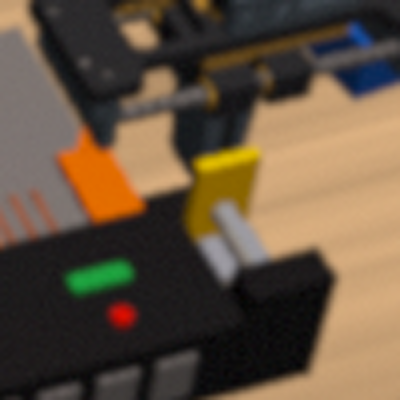

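drive_tool --series '[[[-1,3,-0.1,0,0,0,0],[-1,3,-0.1,0,0,0,0],[-1,3,-0.1,0,0,0,0],[-1,2,0,0,0,0,0],[-1,0,0,0,0,0,0]]]'

```text
t: 39.88
position: [0.662, 0.1597, 0.2482]
tcp_rot: [1.0, -0.012, -0.003, -0.0]
force: [-10.1, 0.4, 7.3]
finger_gap: 0.0002
grip_force: 4.9
```

drive_tool --series '[[[-1,2,0,0,0,0,0],[-1,1,0,0,0,0,0],[-1,0,0,0,0,0,0],[-1,0,0,0,0,0,0],[-1,0,0,0,0,0,0]]]'

```text
t: 40.3
position: [0.664, 0.1597, 0.2482]
tcp_rot: [1.0, -0.012, -0.004, 0.0]
force: [-12.2, -0.2, 9.0]
finger_gap: 0.0006
grip_force: 6.0
```

drive_tool --series '[[[-1,2,0,0,0,0,0],[-1,1,0,0,0,0,0],[-1,1,0,0,0,0,0],[-1,0,0,0,0,0,0],[-1,0,0,0,0,0,0]]]'

```text
t: 40.72
position: [0.6657, 0.1598, 0.2483]
tcp_rot: [1.0, -0.012, -0.008, 0.001]
force: [-22.2, -0.7, 14.8]
finger_gap: 0.0003
grip_force: 10.7
```

drive_tool --series '[[[-1,0,0,0,0,0,0],[-1,0,0,0,0,0,0],[-1,0,0,0,0,0,0],[-1,0,0,0,0,0,0],[-1,0,0,0,0,0,0]]]'

```text
t: 41.13
position: [0.6657, 0.1598, 0.2483]
tcp_rot: [1.0, -0.012, -0.008, 0.001]
force: [-20.8, 0.2, 13.7]
finger_gap: 0.0004
grip_force: 10.6
```

```bash
python3 - <<'E'
from h import *
st()
E
```

```text
t41.13 pos [665.7 159.8 248.3] ty -3.1658 tilt [-0.0165 -0.0009] gap 0.4 gf 10.6 F [-20.8   0.2  13.7]
```

Force rose to 21 N, so the slide is on its end stop. Back off, let it spring out, then lift away.

drive_tool --series '[[[-1,-8,0.2,0,0,0,0],[-1,-12,0.3,0,0,0,0],[-1,-15,0.4,0,0,0,0],[-1,-18,0.4,0,0,0,0],[-1,-20,0.5,0,0,0,0]]]'

```text
t: 41.55
position: [0.5975, 0.1614, 0.2481]
tcp_rot: [1.0, -0.012, 0.002, -0.0]
force: [0.2, 0.0, -0.3]
finger_gap: 0.0006
grip_force: 0.0
```

drive_tool --series '[[[-1,-10,0,20,0,0,0],[-1,0,0,35,0,0,0],[-1,0,0,40,0,0,0],[-1,-20,0,20,0,0,0],[-1,-30,0,0,0,0,0]]]'

```text
t: 41.97
position: [0.5402, 0.1618, 0.3686]
tcp_rot: [1.0, -0.012, 0.008, -0.002]
force: [-0.3, -0.2, 0.5]
finger_gap: 0.0004
grip_force: 0.0
```

drive_tool --series '[[[-1,-40,0,0,0,0,0],[-1,-40,0,0,0,0,0],[-1,-30,0,0,0,0,0],[-1,0,0,0,0,0,0],[-1,0,0,0,0,0,0]]]'

```text
t: 42.38
position: [0.4267, 0.1615, 0.3637]
tcp_rot: [1.0, -0.012, 0.002, -0.001]
force: [1.1, -0.2, -0.0]
finger_gap: 0.0004
grip_force: 0.0
```

```bash
python3 - <<'E'
from caps import *
st(); S=snap("scene","scene9"); caps(S,"g",.065); caps(S,"r",.072)
E
```

```text
t42.38 pos [426.7 161.5 363.7] ty -3.1646 tilt [0.0036 0.0011] gap 0.4 gf 0.0 F [ 1.1 -0.2 -0. ]
g [445, 181, 25, 16, 201] cap ctr [402.1 368.6] [51.2 40.8] 4.1 mean [400.8 368. ]
g [471, 206, 27, 19, 253] cap ctr [511.2 376. ] [55.1 40.7] 6.1 mean [509.8 375.4]
r [265, 44, 15, 22, 204] cap ctr [-521.4  147.3] [ 52.  187.6] 74.3 mean [-539.4  159.1]
r [7, 71, 59, 45, 2010] cap ctr [-501.  -638.8] [164.3 280. ] 89.7 mean [-494.  -639.9]
r [81, 89, 61, 45, 2203] cap ctr [-296.2 -421.1] [247.  170.1] 0.1 mean [-289.6 -423. ]
r [0, 176, 10, 53, 289] cap ctr [  80.  -680.1] [220.5  20.8] 5.9 mean [  56.9 -686.3]
r [0, 201, 31, 96, 962] cap ctr [ 258.4 -643.7] [309.2  55.4] 5.6 mean [ 322.8 -625.8]
r [140, 235, 25, 34, 357] cap ctr [ 383.7 -360.8] [ 24.6 102.6] 60.5 mean [ 385.8 -362. ]
r [328, 275, 30, 29, 462] cap ctr [620.8 -16.8] [40.9 70.1] 88.4 mean [616.8 -17.2]
r [280, 286, 28, 31, 502] cap ctr [ 617.8 -116.7] [40.9 70.3] 88.1 mean [ 614.1 -117. ]
```

View pics/scene9.png

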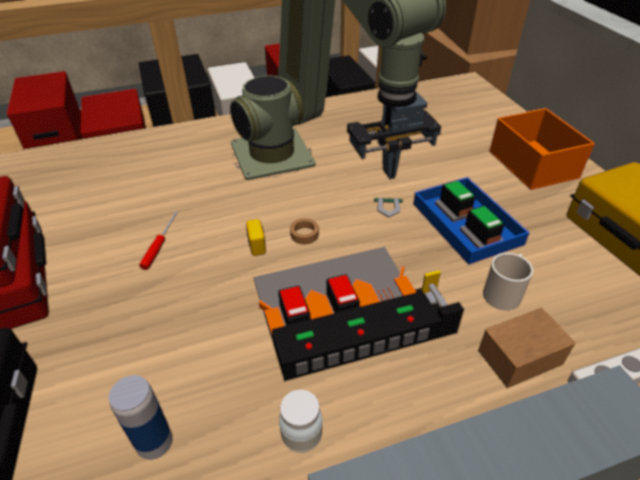

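Both red packs are home at (294,302) and (343,291). Both green packs stand in the crate, the tab is sprung out at (431,281), and the bystanders haven't moved. Handing in.

```bash
python3 - <<'E'
from cell import workorder
print(workorder.hand_in())
E
```

```text
the job is handed in; nothing more can be done
None
```

I handed the job in at about 42 s of robot time: both charged packs stand in the crate, both flat packs are home in the middle and right lanes, the start slide was pushed to its end stop and sprang back, and the tape roll, tape measure, shackle and mug were left alone; the hand-in returned no verdict.

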